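# Raise the lathe's chip shield to its catch and bolt it

### The arm

A 7-joint arm with a two-finger parallel gripper is mounted at the origin on the work surface. World frame = base frame: x ahead of the robot, y to its left, z up, the work surface at z = 0. Lengths are in m, angles in rad, forces in N, time in s.
With the tool pointing down it reaches from about 0.4 to 0.85 m from the base axis. Payload 10.4 kg.
Tool frame: the origin (TCP) lies between the finger pads; the fingertips stand 19 mm ahead of it and the grasp point (between the pads) is the TCP; x points along the fingers, y is the direction in which the jaws open and shut, and the axes are right-handed (so a half turn about x gives the same grasp; the last joint's range is limited). The gripper opens to 87 mm and grips with 3 to 60 N. Pads are 19 mm wide; open, the fingers measure 117 mm over their backs; the gripper's body (75 mm by 190 mm) begins 51 mm behind the grasp point.
Start: joints at [1.097, 0.332, -0.065, 1.46, 0.022, 1.35, -0.088], TCP at [0.272, -0.563, 0.242] pointing down, gripper open.
Joint ranges: [-2.6, 2.6], [-0.5, 2.12], [-1.47, 1.34], [0.16, 2.42], [-1.27, 4.41], [0.06, 2.06], [-2.6, 2.6]. Speed limits (rad/s): [2.22, 2.22, 2.79, 2.79, 3.14, 3.14, 3.14].

### API

Orientations are given as a unit quaternion [x, y, z, w].
In Python, from bench import r gives the robot as it stands.
- The arm moves only by the tool drive_tool, never from a script. Its argument "motion" is a list of rows, each a list of 4 numbers: the shift along the tool's x, y, z in cm, then the turn about the tool's x in units of 5 degrees (1.0 is 5 degrees). In form: [[tx, ty, tz, twist], ...]. A call has 1 to 20 rows; each row is the pose to reach, as a shift and turn from the pose commanded when the call began, along the tool's axes at that moment; what a row does not reach only later rows make up. A row lasts 1/12 s, in which the tool goes at most 41.7 mm and 7.16 degrees, less where a joint would pass 70% of its speed; a pose out of reach is approached as far as the arm can. A call with a gripper value outside its range is refused whole. "grip" is the closure in counts, from 0 (fully open) to 255 (shut), set as the call begins (left out, the last holds). The fingers move at their own pace and stop on an object; "force" is the grip in N (left out, the last holds). Time passes only in rows, so rows that repeat a pose let the fingers close. It gives the time, the measured TCP pose, the force and the opening at its end, in the units of the state.
- r.read_state(): the state, without advancing time (a new reading comes with each control period).
- r.camera(name): name is "scene" or "top" or "wrist"; returns the picture (384x512x3 uint8, red, green, blue); there is no depth.
- r.calibration(name): a dict with "fx", "fy", "cx", "cy" (pixels), "xyz" and "orientation" of the camera in the world. Camera axes: x right, y up, looking along -z (the intrinsics and any distortion apply to the point x, -y, -z); pixel columns grow to the right and rows downward; lengths in m; the calibration is good to about 2 mm. A picture is of the moment at which its call begins: read the wrist's pose just before it. calibration takes no time and is no camera call; for the wrist camera it gives the pose at the moment of the call.
- r.close_job(): hands the job in, once; it reports no verdict.
The state is a dict: "time": time; "joint_positions": joint angles; "joint_vel": joint speeds; "joint_torque": joint torques, N m; "ee_pos": TCP position; "eef_rot": TCP orientation; "ft_force": force on the tool from outside, world axes, zero at the start; "torque": the same for the moment, N m; "width": finger opening in m.
Only numpy, scipy, OpenCV 4.12 (cv2) and the standard library are available. Lean on these libraries where they do the work, as an engineer would, in place of code of your own. Each camera call takes 0.05 s, during which the arm holds its last target.

### The job

Open the clear chip shield in front of the lathe: push it up from under the ledge along its bottom edge until the catch hidden near the height mark clicks in and carries it - feel for it, as it sits up to 15 mm above or below the mark, and never press on the shield with more than 20 N. Then, with the shield hanging on its catch by itself, slide the lock bolt on the left post fully home beneath the ledge. Leave the tin, the wooden blank and the bowl where they are.

Things in the scene. Friction and masses are not known exactly. Their poses are not given: they have to be found in the camera images.
- guard: The guard: two fixed aluminium posts 34 mm square, 380 mm apart, 470 mm high, a header bar, and the lathe behind. Origin on the table midway between the posts; x away from the robot, square to the shield, y to the left post, z up. It stands turned by up to 8 degrees either way.
- shield: Upright clear panel, 320 mm wide, 160 mm high, sliding straight up between the posts; starts at its lowest, can rise 200 mm. Counterweights carry most of its weight: raising it slowly takes 3 to 7 N upward; let go uncaught it sinks back. Its ledge, an aluminium strip along the bottom edge, is 320 mm long, 50 mm deep, 12 mm thick. Origin and axes as shield_ledge.
- shield_ledge (a point): Middle of the front lower edge of the ledge, 43 mm in front of the posts' front, 120 mm above the table at the start. x runs from this edge in under the ledge (50 mm deep), y along it to the left, z up; the ledge lies above this point. All is free below and in front: closed fingers tilted 45 degrees (pointing ahead and down) reach under it and lift it straight up.
- setter: Steel clamp block on the left post with the mark and the lock bolt (origin: mid shield plane, mark height). A spring catch, unseen in the right post, holds the shield with its ledge edge within 15 mm of mark height. Riding over it adds 2 to 4 N some 23 to 15 mm below that height; 3 mm above that height is a rubber buffer (8 N per mm for 5 mm, then solid). Past the catch, let down, the shield stays on it.
- mark (a point): The height mark: inner front end of the white line, 3 mm thick, around the steel clamp block (46 mm wide, 58 mm high) on the left post, 100 to 145 mm above where the ledge edge starts. Axes parallel to the shield's.
- bolt_knob (a point): Middle of the bolt's knob: a steel pin 13 mm thick, level along x, reaching 19 mm towards the robot from here, at the outer end of the bolt (12 mm bar along y, in front of the left post, 26 mm below the mark). Push it along its -y (inwards) from its outer side; free space above, below, in front and outside. Axes parallel to the shield's.
- bolt (a joint): Travel of the lock bolt in m: 0 drawn back, 0.035 fully home (solid stop), its tip then 29 mm under the left end of the raised ledge. Starts 0 to 6 mm in, takes 2 to 4 N to slide and stays where it is left.
- tin: Bystander: closed metal tin, 66 mm across, 85 mm high, loose on the table; origin under its middle.
- blank: Bystander: square wooden blank 130 x 35 x 35 mm, loose on the table, long along its x; origin under its middle.
- bowl: Bystander: turned wooden bowl, 100 mm across, 45 mm high, loose on the table; origin under its middle.

How it is judged:
By the outcome, as a careful person would: the job done as asked, in the order asked, and still so for the second after the job is handed in, with the robot touching nothing.
It also fails if it takes over 61 s, if anything falls off the work surface, if the arm or the gripper's body presses on something with over 40 N, if the wrist force passes 120 N, or if a joint passes its speed limit or range.

## Working session

There is one attempt and no reset: what is moved stays moved. The work goes in short steps, Python scripts to look and compute and a tool call to move; the robot and the scene stay as the last step left them, time stands still between calls to the robot, and variables do not carry over. Pictures are saved under pics/ and viewed, and the job is handed in when it is done.

Besides the shell and the picture viewer there is one more tool, called after ">>>" in YAML: its name, and indented under it one key for each argument. drive_tool: Moves the arm, as the interface text tells. Its arguments: {"type":"object","properties":{"motion":{"type":"array","items":{"type":"array","items":{"type":"number"}}},"grip":{"type":"number"},"force":{"type":"number"}},"required":["motion"]}

```bash
ls; mkdir -p pics; python3 - <<'E'
from bench import r
import cv2
s=r.read_state(); print(s)
for n in ["scene","top","wrist"]:
    c=r.calibration(n); print(n,c)
    im=r.camera(n); cv2.imwrite(f"pics/{n}0.png",cv2.cvtColor(im,cv2.COLOR_RGB2BGR))
E
```

```text
pics
{'time': 0.0, 'joint_positions': array([ 1.09739684,  0.33288476, -0.0646703 ,  1.46096007,  0.02160754,
        1.34987806, -0.08850292]), 'joint_vel': array([ 0.00211273,  0.00195257,  0.00118459, -0.00049691, -0.00216175,
       -0.00038523,  0.00047075]), 'joint_torque': array([ 2.13512940e-04, -6.23252964e+01,  2.48328916e-02, -3.89894557e+01,
       -6.13893592e-02,  3.97649815e-02,  1.09427294e-04]), 'ee_pos': array([ 0.27212336, -0.56224708,  0.24073684]), 'eef_rot': array([-0.689079  , -0.15851979,  0.68936272, -0.15754574]), 'ft_force': array([-0.18517242, -0.30592845, -0.15343286]), 'torque': array([-0.02693643, -0.01428281, -0.02134277]), 'width': 0.08714579024109409}
scene {'fx': 386.2427011990588, 'fy': 386.2427011990588, 'cx': 251.18880860080426, 'cy': 198.18851103034925, 'xyz': array([ 1.0288338 , -0.4854586 ,  1.14411438]), 'orientation': array([0.27270681, 0.10775605, 0.36587046, 0.88326578])}
top {'fx': 359.1128229974232, 'fy': 359.1128229974232, 'cx': 257.7330555473643, 'cy': 186.22599277637363, 'xyz': array([ 0.44742191, -0.01183353,  1.24677568]), 'orientation': array([-0.03330376,  0.04358681,  0.70712182, -0.70496083])}
wrist {'fx': 284.4758063346605, 'fy': 284.4758063346605, 'cx': 256.9804921504511, 'cy': 194.6735942861632, 'xyz': array([ 0.34770354, -0.52541715,  0.38421997]), 'orientation': array([-0.13108281,  0.08321448, -0.52476899,  0.83696485])}
```

View pics/scene0.png

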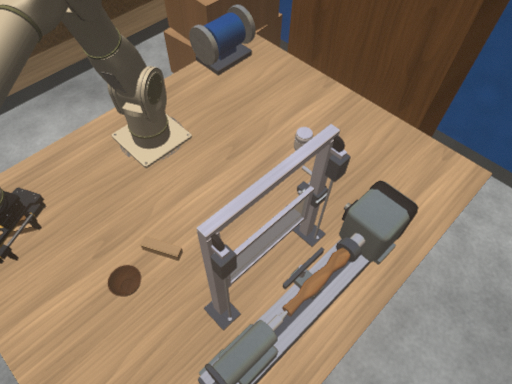

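View pics/top0.png

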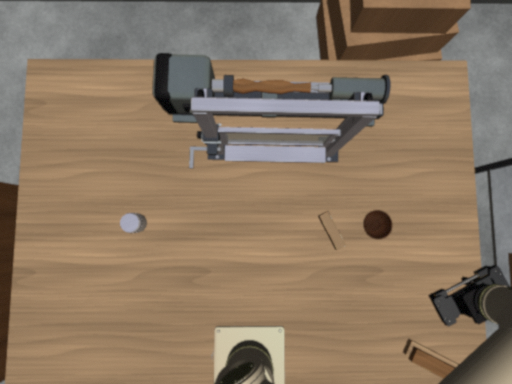

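View pics/wrist0.png

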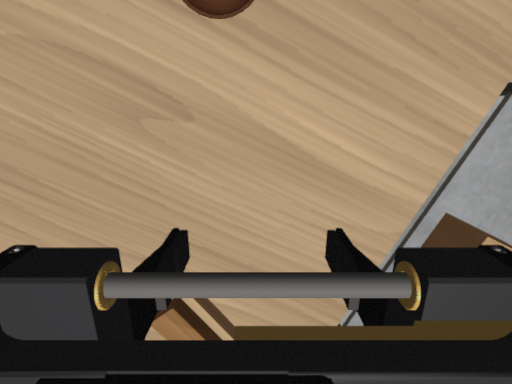

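```bash
cat > h.py <<'E'
import numpy as np, cv2
from scipy.spatial.transform import Rotation as R
def ray(c,u,v):
    d=np.array([(u-c["cx"])/c["fx"],-(v-c["cy"])/c["fy"],-1.0])
    return np.array(c["xyz"]),R.from_quat(c["orientation"]).apply(d/np.linalg.norm(d))
def onz(c,u,v,z):
    o,d=ray(c,u,v); return o+d*(z-o[2])/d[2]
def proj(c,p):
    q=R.from_quat(c["orientation"]).inv().apply(np.asarray(p)-c["xyz"])
    return np.array([c["cx"]+c["fx"]*q[0]/-q[2], c["cy"]-c["fy"]*q[1]/-q[2]])
def tri(obs):
    A=np.zeros((3,3));b=np.zeros(3);L=[]
    for c,u,v in obs:
        o,d=ray(c,u,v);P=np.eye(3)-np.outer(d,d);A+=P;b+=P@o;L.append((o,d))
    x=np.linalg.solve(A,b)
    return x,[np.linalg.norm((np.eye(3)-np.outer(d,d))@(x-o)) for o,d in L]
def zoom(src,dst,x0,y0,x1,y1,f):
    im=cv2.imread(src)[y0:y1,x0:x1]; cv2.imwrite(dst,cv2.resize(im,None,fx=f,fy=f,interpolation=cv2.INTER_CUBIC))
E
python3 - <<'E'
from h import *
zoom("pics/top0.png","pics/top0z.png",150,80,400,180,3.2)
zoom("pics/scene0.png","pics/scene0z.png",190,110,390,340,2.6)
from bench import r
print(R.from_quat(r.read_state()["eef_rot"]).as_matrix().round(3))
c=r.calibration("wrist"); print(R.from_quat(c["orientation"]).as_matrix().round(3))
E
```

```text
[[-0.     0.436 -0.9  ]
 [ 0.001 -0.9   -0.436]
 [-1.    -0.001  0.   ]]
[[ 0.435  0.857  0.277]
 [-0.9    0.415  0.132]
 [-0.002 -0.307  0.952]]
```

View pics/top0z.png

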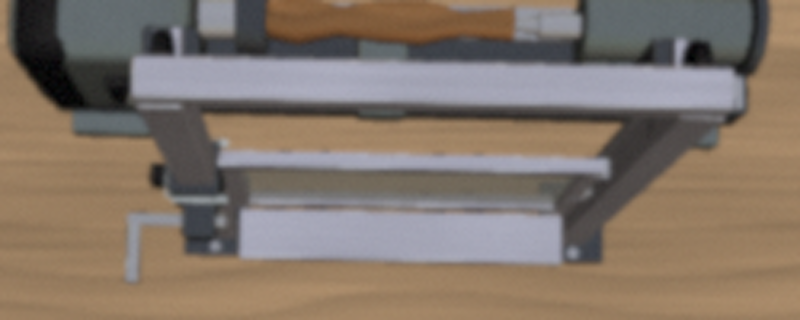

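View pics/scene0z.png

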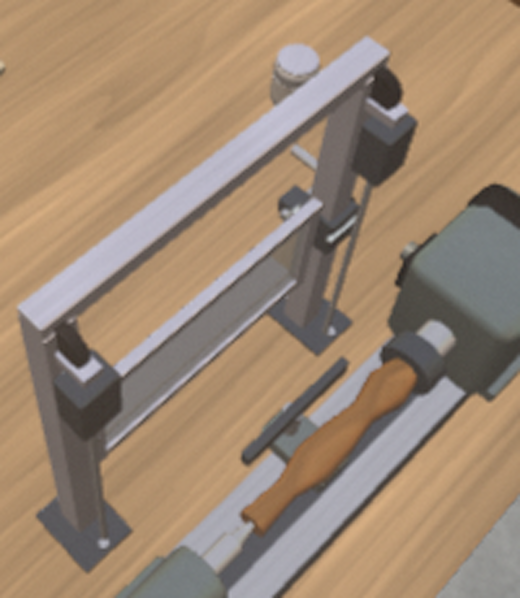

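```bash
python3 - <<'E'
from h import *
from bench import r
c=r.calibration("top"); s=r.calibration("scene")
g=lambda u,v:(150+u/3.2,80+v/3.2)
for n,u,v,z in [("ledge L front",240,260,.13),("ledge R front",560,264,.13),("ledgeL back",239,209,.132),("ledgeR back",558,212,.132),("knob tip",131,281,.21),("knob root",131,217,.21),("panel topL",220,165,.28),("panel topR",608,175,.28),("foot plate L",186,251,0),("footR",600,261,0),("hdr L",133,98,.47),("hdr R",735,108,.47),("clampmark inner front",226,204,.235),("mark outer",170,200,.235)]:
    print(n,onz(c,*g(u,v),z).round(4))
for n,u,v,z in [("tin",131,222,.085),("blank a",320,211,.035),("blank b",338,248,.035),("bowl",377,224,.045)]:
    print(n,onz(c,u,v,z).round(4))
w=r.calibration("wrist");print(w["xyz"])
E
```

```text
ledge L front [0.6487 0.0744 0.13  ]
ledge R front [ 0.6443 -0.2412  0.13  ]
ledgeL back [0.6994 0.0756 0.132 ]
ledgeR back [ 0.6962 -0.2401  0.132 ]
knob tip [0.615  0.1672 0.21  ]
knob root [0.6743 0.1682 0.21  ]
panel topL [0.7045 0.0805 0.28  ]
panel topR [ 0.6956 -0.2538  0.28  ]
foot plate L [0.6823 0.1438 0.    ]
footR [ 0.6705 -0.3123  0.    ]
hdr L [0.7015 0.123  0.47  ]
hdr R [ 0.6947 -0.2967  0.47  ]
clampmark inner front [0.6807 0.0792 0.235 ]
mark outer [0.6844 0.1293 0.235 ]
tin [0.4599 0.3775 0.085 ]
blank a [ 0.4951 -0.2398  0.035 ]
blank b [ 0.3714 -0.2973  0.035 ]
bowl [ 0.4507 -0.428   0.045 ]
[ 0.34771613 -0.52543976  0.38433231]
```

>>> drive_tool:
  motion:
    - [-4, -2, -2, 0.5]
    - [-8, -4.5, -5, 1]
    - [-26, -39.7, -44.6, 5.3]
    - [-26, -39.7, -44.6, 5.3]
    - [-26, -39.7, -44.6, 5.3]
    - [-26, -39.7, -44.6, 5.3]
    - [-26, -39.7, -44.6, 5.3]
    - [-26, -39.7, -44.6, 5.3]
    - [-26, -39.7, -44.6, 5.3]
    - [-26, -39.7, -44.6, 5.3]
    - [-26, -39.7, -44.6, 5.3]
    - [-26, -39.7, -44.6, 5.3]
    - [-26, -39.7, -44.6, 5.3]
    - [-26, -39.7, -44.6, 5.3]
    - [-26, -39.7, -44.6, 5.3]
    - [-26, -39.7, -44.6, 5.3]
    - [-26, -39.7, -44.6, 5.3]
  grip: 255

```text
time: 1.57
ee_pos: [0.502, -0.0034, 0.5032]
eef_rot: [0.708, 0.0, -0.706, -0.002]
ft_force: [0.4, -0.1, 0.2]
width: 0.0002
```

```bash
python3 - <<'E'
from h import *
from bench import r
c=r.calibration("wrist");im=r.camera("wrist");cv2.imwrite("pics/w1.png",cv2.cvtColor(im,cv2.COLOR_RGB2BGR))
print({k:c[k] for k in("xyz","orientation")}); s=r.read_state();print(s["joint_positions"].round(3),s["ee_pos"])
E
```

```text
{'xyz': array([ 0.5855453 , -0.00387882,  0.64675852]), 'orientation': array([ 0.10783161, -0.1101628 ,  0.6992972 , -0.69801141])}
[ 0.437  0.095 -0.568  1.219  0.051  1.841 -1.69 ] [ 0.50152268 -0.00682868  0.50218045]
```

View pics/w1.png

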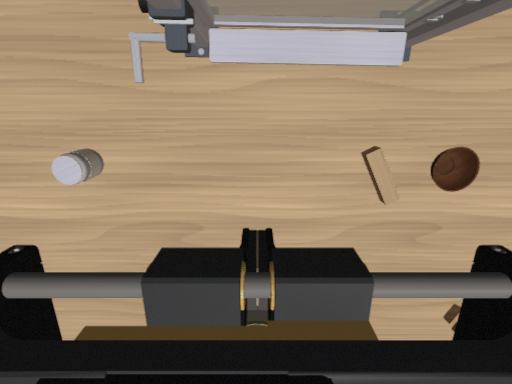

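>>> drive_tool:
  motion:
    - [-4, 0, 0, 0]
    - [-8, 0, 0, 0]
    - [-12, 0, 0, 0]
    - [-16, 0, 0, 0]
    - [-20, 0, 0, 0]
    - [-24, 0, 0, 0]
    - [-28, 0, 0, 0]
    - [-32, 0, 0, 0]

```text
time: 2.28
ee_pos: [0.5051, -0.0131, 0.6004]
eef_rot: [0.71, -0.006, -0.705, -0.004]
ft_force: [0.0, -0.0, -1.0]
width: 0.0004
```

>>> drive_tool:
  motion:
    - [-4, 0, 0, 0]
    - [-8, 0, 0, 0]
    - [-12, 0, 0, 0]
    - [-16, 0, 0, 0]
    - [-20, 0, 0, 0]
    - [-24, 0, 0, 0]

```text
time: 2.78
ee_pos: [0.4895, -0.0126, 0.6281]
eef_rot: [0.728, -0.006, -0.686, -0.004]
ft_force: [0.7, -0.4, -0.2]
width: 0.0008
```

```bash
python3 - <<'E'
from h import *
from bench import r
s=r.read_state();print(s["joint_positions"].round(3),s["ee_pos"],R.from_quat(s["eef_rot"]).as_matrix().round(3))
E
```

```text
[-0.733  0.114  0.799  0.943 -0.092  2.058 -1.57 ] [ 0.48950424 -0.01257071  0.62807487] [[ 0.059 -0.014 -0.998]
 [-0.004 -1.     0.014]
 [-0.998  0.004 -0.059]]
```

>>> drive_tool:
  motion:
    - [-4, 0, 0, 0]
    - [-8, 0, 0, 0]
    - [-12, 0, 0, 0]
    - [-16, 0, 0, 0]
    - [-20, 0, 0, 0]
    - [-24, 0, 0, 0]
    - [-28, 0, 0, 0]
    - [-32, 0, 0, 0]

```text
time: 3.45
ee_pos: [0.4716, -0.0126, 0.6521]
eef_rot: [0.745, -0.006, -0.667, -0.004]
ft_force: [0.3, 0.0, -0.1]
width: 0.0009
```

```bash
python3 - <<'E'
from h import *
from bench import r
s=r.read_state();print(s["joint_positions"].round(3),s["ee_pos"],R.from_quat(s["eef_rot"]).as_matrix().round(3))
E
```

```text
[-1.205  0.069  1.273  0.951 -0.078  2.058 -1.562] [ 0.47163534 -0.01257548  0.65214686] [[ 0.11  -0.014 -0.994]
 [-0.004 -1.     0.014]
 [-0.994  0.003 -0.11 ]]
```

>>> drive_tool:
  motion:
    - [2, 0, 0, 0]
    - [4, 0, 0, 0]

```text
time: 3.62
ee_pos: [0.4772, -0.0125, 0.6116]
eef_rot: [0.745, -0.008, -0.667, -0.003]
ft_force: [0.8, -2.2, -0.7]
width: 0.0005
```

```bash
python3 - <<'E'
from h import *
from bench import r
s=r.read_state();print(s["joint_positions"].round(3),s["ee_pos"],R.from_quat(s["eef_rot"]).as_matrix().round(3))
# FK fit
J=np.array([[1.09739684,0.33288476,-0.0646703,1.46096007,0.02160754,1.34987806,-0.08850292],[0.437,0.095,-0.568,1.219,0.051,1.841,-1.69],[-0.733,0.114,0.799,0.943,-0.092,2.058,-1.57],[-1.205,0.069,1.273,0.951,-0.078,2.058,-1.562],s["joint_positions"]])
P=np.array([[0.27212336,-0.56224708,0.24073684],[0.50152268,-0.00682868,0.50218045],[0.48950424,-0.01257071,0.62807487],[0.47163534,-0.01257548,0.65214686],s["ee_pos"]])
Rm=R.from_quat([[-0.689079,-0.15851979,0.68936272,-0.15754574],s["eef_rot"]]).as_matrix()
# guess zyzyzyz; first joint offset unknown: az -64 with j1=1.097 -> base rot offset?
for off in [0,np.pi,-np.pi/2,np.pi/2]:
  for s1 in (1,-1):
    def fk(q,p):
        Rt=R.from_euler('z',off+s1*q[0]); t=np.array([0,0,p[0]])
        ax='yzyzyz'; L=[0,p[1],0,p[2],0,p[3]]
        for a,j,l in zip(ax,q[1:],L):
            Rt=Rt*R.from_euler(a,(j if a=='y' else s1*j))
            t=t+Rt.apply([0,0,0])
            if a=='z': t=t+Rt.apply([0,0,l])
            # translation after z joints
        return t,Rt
    # proper: after j3 -> upper arm along z, after j5 -> forearm, after j7 -> tool
    def res(p):
        o=[]
        for q,x in zip(J,P): o+=list(fk(q,p)[0]-x)
        return o
    from scipy.optimize import least_squares
    f=least_squares(res,[.3,.4,.4,.3]); print(off,s1,f.x.round(4),f.cost**.5)
E
```

```text
[-1.363 -0.095  1.174  1.094  0.127  1.973 -1.716] [ 0.47716134 -0.01250005  0.61158903] [[ 0.111 -0.017 -0.994]
 [-0.009 -1.     0.016]
 [-0.994  0.007 -0.111]]
0 1 [ 3.0111 -1.945   0.5265  0.74  ] 0.4841664829700288
0 -1 [0.5515 0.4829 0.4769 0.6567] 0.05924718610887107
3.141592653589793 1 [-3.638   1.2247 -0.2267 -3.0401] 0.6003594341466242
3.141592653589793 -1 [-1.1785 -1.2033 -0.1771 -2.9568] 0.42156203475078075
-1.5707963267948966 1 [-0.7007  1.0947  0.038  -0.137 ] 0.7845338326414845
-1.5707963267948966 -1 [-1.4129 -0.8186  0.3226 -2.6495] 0.8151076505702131
1.5707963267948966 1 [ 0.0738 -1.8151  0.2617 -2.1632] 0.7818098818738092
1.5707963267948966 -1 [ 0.7859  0.0982 -0.0228  0.3494] 0.8502949455798008
```

>>> drive_tool:
  motion:
    - [-20, 0, -20, 0]
    - [-20, 0, -20, 0]
    - [-20, 0, -20, 0]

```text
time: 3.87
ee_pos: [0.4861, -0.0091, 0.6483]
eef_rot: [0.751, -0.009, -0.66, -0.004]
ft_force: [-1.4, 0.9, 1.1]
width: 0.0006
```

```bash
cat > st.py <<'E'
from h import *
from bench import r
s=r.read_state();M=R.from_quat(s["eef_rot"]).as_matrix();print(s["time"],s["joint_positions"].round(3),s["ee_pos"].round(4),M[:,0].round(3),M[:,1].round(3),"tilt",np.degrees(np.arctan2(M[0,0],-M[2,0])).round(2),s["ft_force"].round(2))
E
python3 st.py
```

```text
3.8667 [-0.968  0.07   0.998  0.945 -0.059  2.028 -1.594] [ 0.4861 -0.0091  0.6483] [ 0.129 -0.009 -0.992] [-0.019 -1.     0.006] tilt 7.43 [-1.44  0.92  1.09]
```

>>> drive_tool:
  motion:
    - [-20, 0, -20, 0]
    - [-20, 0, -20, 0]
    - [-20, 0, -20, 0]
    - [-20, 0, -20, 0]

```text
time: 4.2
ee_pos: [0.536, -0.0072, 0.6711]
eef_rot: [0.765, -0.011, -0.644, -0.004]
ft_force: [1.4, 0.8, 0.2]
width: 0.0008
```

```bash
python3 st.py
```

```text
4.2 [-0.462  0.212  0.565  0.728 -0.131  2.058 -1.579] [ 0.536  -0.0072  0.6711] [ 0.17  -0.012 -0.985] [-0.021 -1.     0.008] tilt 9.77 [1.42 0.81 0.19]
```

>>> drive_tool:
  motion:
    - [0, 0, -20, 0]
    - [0, 0, -20, 0]
    - [0, 0, -20, 0]
    - [0, 0, -20, 0]

```text
time: 4.53
ee_pos: [0.6593, -0.0109, 0.6401]
eef_rot: [0.775, -0.012, -0.632, -0.004]
ft_force: [0.6, -0.1, 0.4]
width: 0.0005
```

```bash
python3 st.py
```

```text
4.5333 [-0.191  0.507  0.41   0.395 -0.24   2.057 -1.576] [ 0.6593 -0.0109  0.6401] [ 0.2   -0.013 -0.98 ] [-0.023 -1.     0.009] tilt 11.56 [ 0.64 -0.06  0.38]
```

>>> drive_tool:
  motion:
    - [-8, 0, -20, 0]
    - [-8, 0, -20, 0]
    - [-8, 0, -20, 0]
    - [-8, 0, -20, 0]
    - [-8, 0, -20, 0]

```text
time: 4.95
ee_pos: [0.7133, -0.0115, 0.6242]
eef_rot: [0.788, -0.012, -0.616, -0.003]
ft_force: [-0.1, -0.2, -0.7]
width: 0.0005
```

```bash
python3 st.py
```

```text
4.95 [-0.139  0.658  0.539  0.206 -0.419  2.058 -1.579] [ 0.7133 -0.0115  0.6242] [ 0.241 -0.015 -0.971] [-0.022 -1.     0.01 ] tilt 13.92 [-0.09 -0.16 -0.66]
```

>>> drive_tool:
  motion:
    - [-8, 0, -20, 0]
    - [-8, 0, -20, 0]
    - [-8, 0, -20, 0]
    - [-8, 0, -20, 0]
    - [-8, 0, -20, 0]

```text
time: 5.37
ee_pos: [0.735, -0.0139, 0.6204]
eef_rot: [0.798, -0.011, -0.602, -0.002]
ft_force: [0.1, 0.3, -0.2]
width: 0.0004
```

```bash
python3 st.py
```

```text
5.3667 [-0.149  0.754  1.324  0.161 -1.173  2.058 -1.524] [ 0.735  -0.0139  0.6204] [ 0.274 -0.015 -0.961] [-0.021 -1.     0.01 ] tilt 15.93 [ 0.14  0.26 -0.16]
```

>>> drive_tool:
  motion:
    - [-20, 0, -14, 0]
    - [-20, 0, -14, 0]

```text
time: 5.53
ee_pos: [0.7181, -0.0138, 0.6472]
eef_rot: [0.807, -0.013, -0.59, -0.002]
ft_force: [-1.1, -2.1, 1.8]
width: 0.0005
```

```bash
python3 st.py
```

```text
5.5333 [-0.157  0.704  1.192  0.162 -1.033  2.058 -1.533] [ 0.7181 -0.0138  0.6472] [ 0.303 -0.018 -0.953] [-0.023 -1.     0.011] tilt 17.63 [-1.11 -2.09  1.75]
```

>>> drive_tool:
  motion:
    - [-20, 0, -28, 0]
    - [-20, 0, -28, 0]

```text
time: 5.7
ee_pos: [0.7135, -0.0093, 0.6615]
eef_rot: [0.815, -0.005, -0.579, -0.002]
ft_force: [-0.8, 0.6, 0.8]
width: 0.0008
```

```bash
python3 st.py
```

```text
5.7 [-0.161  0.697  1.331  0.161 -1.177  2.058 -1.524] [ 0.7135 -0.0093  0.6615] [ 0.329 -0.006 -0.944] [-0.011 -1.     0.002] tilt 19.21 [-0.83  0.58  0.81]
```

>>> drive_tool:
  motion:
    - [-30, 0, -14, 0]
    - [-30, 0, -14, 0]
    - [-30, 0, -14, 0]
    - [-30, 0, -14, 0]

```text
time: 6.03
ee_pos: [0.6821, -0.0161, 0.6966]
eef_rot: [0.823, -0.015, -0.567, -0.004]
ft_force: [1.6, -1.0, -0.4]
width: 0.0006
```

```bash
python3 st.py
```

```text
6.0333 [-0.15   0.594  0.76   0.162 -0.611  2.058 -1.569] [ 0.6821 -0.0161  0.6966] [ 0.356 -0.02  -0.934] [-0.028 -1.     0.01 ] tilt 20.86 [ 1.56 -1.01 -0.39]
```

>>> drive_tool:
  motion:
    - [-20, 0, -20, 0]

```text
time: 6.12
ee_pos: [0.6826, -0.0058, 0.6978]
eef_rot: [0.825, 0.002, -0.566, -0.002]
ft_force: [0.8, 1.6, -1.5]
width: 0.0004
```

>>> drive_tool:
  motion:
    - [-20, 0, -20, 0]

```text
time: 6.2
ee_pos: [0.6809, -0.0094, 0.7055]
eef_rot: [0.83, -0.002, -0.558, -0.005]
ft_force: [0.2, -0.9, 0.6]
width: 0.0002
```

```bash
python3 st.py
```

```text
6.2 [-0.168  0.607  1.067  0.162 -0.916  2.058 -1.543] [ 0.6809 -0.0094  0.7055] [ 0.377  0.003 -0.926] [-0.008 -1.    -0.006] tilt 22.13 [ 0.2  -0.94  0.55]
```

>>> drive_tool:
  motion:
    - [-20, 0, -20, 0]
    - [-20, 0, -20, 0]

```text
time: 6.37
ee_pos: [0.673, -0.0171, 0.723]
eef_rot: [0.839, -0.015, -0.544, -0.005]
ft_force: [-0.6, -1.0, 0.1]
width: 0.0005
```

>>> drive_tool:
  motion:
    - [-20, 0, -20, 0]
    - [-20, 0, -20, 0]

```text
time: 6.53
ee_pos: [0.6614, -0.0143, 0.741]
eef_rot: [0.847, -0.011, -0.532, -0.004]
ft_force: [0.2, -0.3, 0.4]
width: 0.0004
```

>>> drive_tool:
  motion:
    - [-20, 0, -20, 0]
    - [-20, 0, -20, 0]

```text
time: 6.7
ee_pos: [0.6469, -0.0155, 0.7603]
eef_rot: [0.854, -0.014, -0.519, -0.004]
ft_force: [0.8, 0.1, 0.3]
width: 0.0005
```

>>> drive_tool:
  motion:
    - [-20, 0, -20, 0]
    - [-20, 0, -20, 0]

```text
time: 6.87
ee_pos: [0.6322, -0.0144, 0.7785]
eef_rot: [0.862, -0.012, -0.507, -0.004]
ft_force: [0.2, -0.0, -0.4]
width: 0.0007
```

```bash
python3 st.py
```

```text
6.8667 [-0.205  0.52   1.339  0.161 -1.118  2.058 -1.528] [ 0.6322 -0.0144  0.7785] [ 0.485 -0.017 -0.874] [-0.026 -1.     0.006] tilt 29.03 [ 0.2  -0.04 -0.45]
```

>>> drive_tool:
  motion:
    - [-20, 0, -24, 0]
    - [-20, 0, -24, 0]

```text
time: 7.03
ee_pos: [0.6193, -0.0138, 0.7936]
eef_rot: [0.868, -0.012, -0.497, -0.004]
ft_force: [0.2, -0.4, 0.2]
width: 0.0007
```

>>> drive_tool:
  motion:
    - [-20, 0, -24, 0]
    - [-20, 0, -24, 0]

```text
time: 7.2
ee_pos: [0.606, -0.0134, 0.8085]
eef_rot: [0.874, -0.011, -0.486, -0.004]
ft_force: [0.4, -0.2, 0.0]
width: 0.0007
```

>>> drive_tool:
  motion:
    - [-20, 0, -24, 0]
    - [-20, 0, -24, 0]

```text
time: 7.37
ee_pos: [0.5921, -0.0133, 0.8232]
eef_rot: [0.879, -0.011, -0.476, -0.004]
ft_force: [-0.2, 1.3, 1.0]
width: 0.0007
```

>>> drive_tool:
  motion:
    - [-20, 0, -24, 0]
    - [-20, 0, -24, 0]

```text
time: 7.53
ee_pos: [0.5777, -0.0132, 0.8376]
eef_rot: [0.885, -0.011, -0.465, -0.004]
ft_force: [-0.2, -0.5, -0.0]
width: 0.0003
```

>>> drive_tool:
  motion:
    - [-20, 0, -24, 0]
    - [-20, 0, -24, 0]

```text
time: 7.7
ee_pos: [0.5631, -0.0131, 0.8517]
eef_rot: [0.891, -0.011, -0.454, -0.004]
ft_force: [-0.3, -0.4, 0.1]
width: 0.0004
```

```bash
python3 st.py
```

```text
7.7 [-0.265  0.393  1.339  0.161 -1.055  2.058 -1.531] [ 0.5631 -0.0131  0.8517] [ 0.587 -0.015 -0.809] [-0.022 -1.     0.003] tilt 35.95 [-0.31 -0.41  0.1 ]
```

>>> drive_tool:
  motion:
    - [-20, 0, -22, 0]
    - [-20, 0, -22, 0]

```text
time: 7.87
ee_pos: [0.5468, -0.013, 0.8664]
eef_rot: [0.897, -0.011, -0.443, -0.004]
ft_force: [-0.7, 0.0, 0.6]
width: 0.0002
```

>>> drive_tool:
  motion:
    - [-20, 0, -22, 0]
    - [-20, 0, -22, 0]

```text
time: 8.03
ee_pos: [0.5301, -0.0128, 0.8807]
eef_rot: [0.902, -0.01, -0.431, -0.004]
ft_force: [-1.0, 0.3, 0.5]
width: 0.0005
```

>>> drive_tool:
  motion:
    - [-20, 0, -22, 0]
    - [-20, 0, -22, 0]

```text
time: 8.2
ee_pos: [0.5132, -0.0127, 0.8944]
eef_rot: [0.908, -0.01, -0.419, -0.004]
ft_force: [0.0, 0.1, 0.1]
width: 0.0003
```

>>> drive_tool:
  motion:
    - [-20, 0, -22, 0]
    - [-20, 0, -22, 0]

```text
time: 8.37
ee_pos: [0.4959, -0.0126, 0.9076]
eef_rot: [0.913, -0.01, -0.408, -0.004]
ft_force: [-0.9, 0.9, 0.1]
width: 0.0007
```

>>> drive_tool:
  motion:
    - [-20, 0, -22, 0]
    - [-20, 0, -22, 0]

```text
time: 8.53
ee_pos: [0.4782, -0.0125, 0.9203]
eef_rot: [0.918, -0.01, -0.396, -0.003]
ft_force: [0.2, 0.1, 0.8]
width: 0.0001
```

>>> drive_tool:
  motion:
    - [-20, 0, -22, 0]
    - [-20, 0, -22, 0]

```text
time: 8.7
ee_pos: [0.4604, -0.0124, 0.9324]
eef_rot: [0.923, -0.01, -0.384, -0.003]
ft_force: [-1.2, 0.3, -0.3]
width: 0.0004
```

```bash
python3 st.py
```

```text
8.7 [-0.448  0.222  1.339  0.161 -0.869  2.058 -1.541] [ 0.4604 -0.0124  0.9324] [ 0.705 -0.016 -0.709] [-0.021 -1.     0.002] tilt 44.8 [-1.24  0.35 -0.26]
```

```bash
cat > d.py <<'E'
import sys
from h import *
from bench import r
s=r.read_state();M=R.from_quat(s["eef_rot"]).as_matrix()
t=np.array([float(a) for a in sys.argv[1:4]])
print(s["ee_pos"].round(4),"cm:",(100*M.T@(t-s["ee_pos"])).round(2))
E
python3 d.py .44 -.05 .62
```

```text
[ 0.4604 -0.0124  0.9324] cm: [20.79  3.76 23.41]
```

>>> drive_tool:
  motion:
    - [20.8, 3.8, 23.4, 0]
    - [20.8, 3.8, 23.4, 0]
    - [20.8, 3.8, 23.4, 0]
    - [20.8, 3.8, 23.4, 0]
    - [20.8, 3.8, 23.4, 0]
    - [20.8, 3.8, 23.4, 0]
    - [20.8, 3.8, 23.4, 0]
    - [20.8, 3.8, 23.4, 0]
    - [20.8, 3.8, 23.4, 0]
    - [20.8, 3.8, 23.4, 0]
    - [20.8, 3.8, 23.4, 0]

```text
time: 9.62
ee_pos: [0.4449, -0.0556, 0.723]
eef_rot: [0.921, -0.008, -0.39, 0.003]
ft_force: [0.2, 1.6, 0.6]
width: 0.0005
```

```bash
python3 st.py; python3 - <<'E'
from h import *
from bench import r
import pickle
c=r.calibration("wrist");im=r.camera("wrist");cv2.imwrite("pics/w2.png",cv2.cvtColor(im,cv2.COLOR_RGB2BGR))
pickle.dump(c,open("w2.pkl","wb"))
E
python3 d.py .42 -.0 .40
```

```text
9.6167 [-0.662 -0.495  0.266  1.354  0.402  1.524 -1.819] [ 0.4449 -0.0556  0.723 ] [ 0.696 -0.017 -0.718] [-0.012 -1.     0.013] tilt 44.08 [0.15 1.58 0.57]
[ 0.4434 -0.0591  0.7236] cm: [21.47 -6.2  24.25]
```

View pics/w2.png

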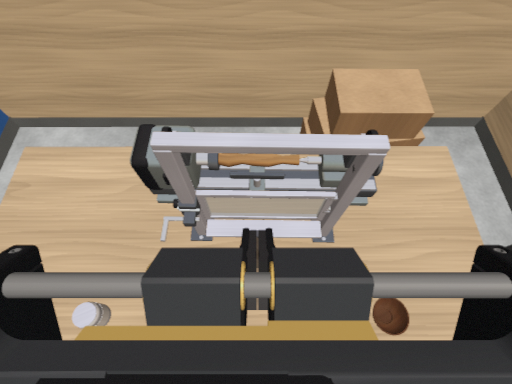

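```bash
python3 d.py .50 -.02 .45
```

```text
[ 0.4434 -0.0591  0.7236] cm: [23.5  -4.29 15.02]
```

>>> drive_tool:
  motion:
    - [23.5, -4.3, 15, 0]
    - [23.5, -4.3, 15, 0]
    - [23.5, -4.3, 15, 0]
    - [23.5, -4.3, 15, 0]
    - [23.5, -4.3, 15, 0]
    - [23.5, -4.3, 15, 0]
    - [23.5, -4.3, 15, 0]
    - [23.5, -4.3, 15, 0]
    - [23.5, -4.3, 15, 0]

```text
time: 10.42
ee_pos: [0.5032, -0.0245, 0.4856]
eef_rot: [0.923, -0.011, -0.385, -0.001]
ft_force: [1.0, 0.2, 0.0]
width: -0.0001
```

```bash
python3 st.py; python3 - <<'E'
from h import *
from bench import r
import pickle
c=r.calibration("wrist");im=r.camera("wrist");cv2.imwrite("pics/w3.png",cv2.cvtColor(im,cv2.COLOR_RGB2BGR))
pickle.dump(c,open("w3.pkl","wb"))
E

```

```text
10.4167 [ 0.17  -0.499 -0.159  1.924 -0.07   0.93  -1.571] [ 0.5032 -0.0245  0.4856] [ 0.703 -0.019 -0.711] [-0.02  -1.     0.006] tilt 44.71 [1.01 0.24 0.03]
```

View pics/w3.png

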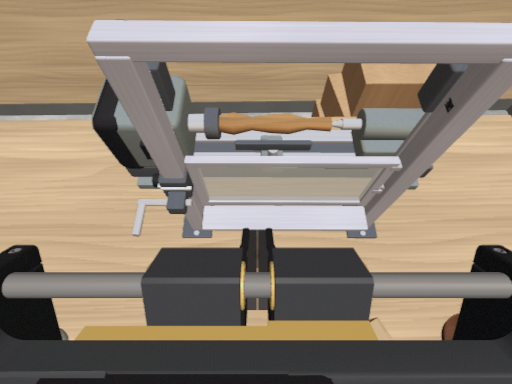

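```bash
python3 - <<'E'
from h import *
zoom("pics/w3.png","pics/w3z.png",120,140,260,250,5)
zoom("pics/w3.png","pics/w3r.png",300,140,440,250,5)
zoom("pics/w2.png","pics/w2z.png",140,170,250,250,6)
E
```

```text
(no output)
```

View pics/w3z.png

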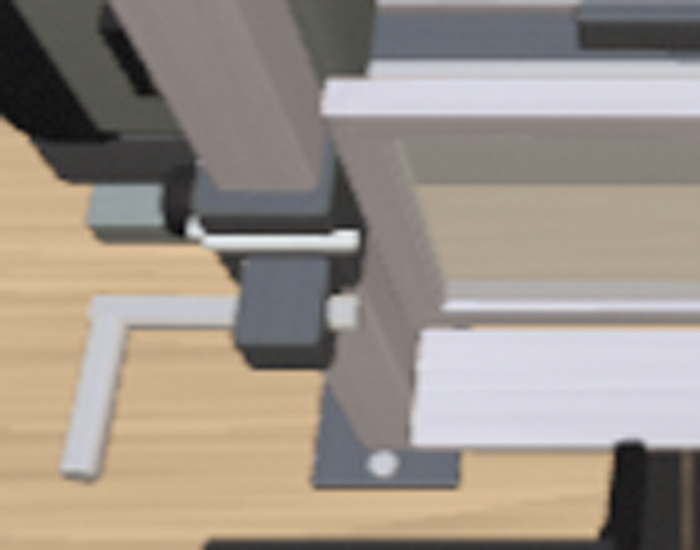

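View pics/w2z.png

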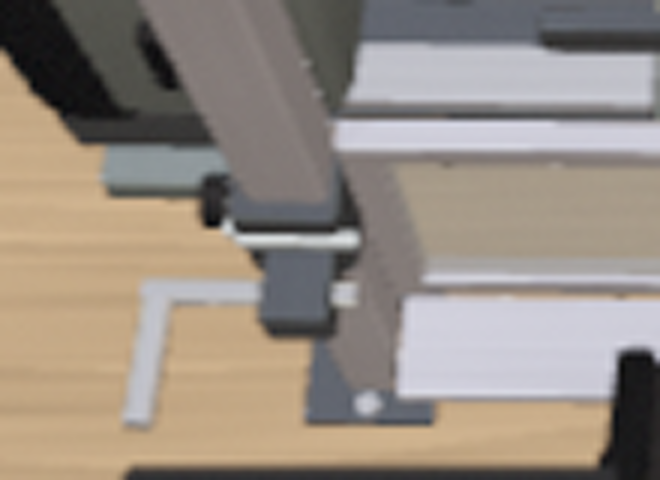

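View pics/w3r.png

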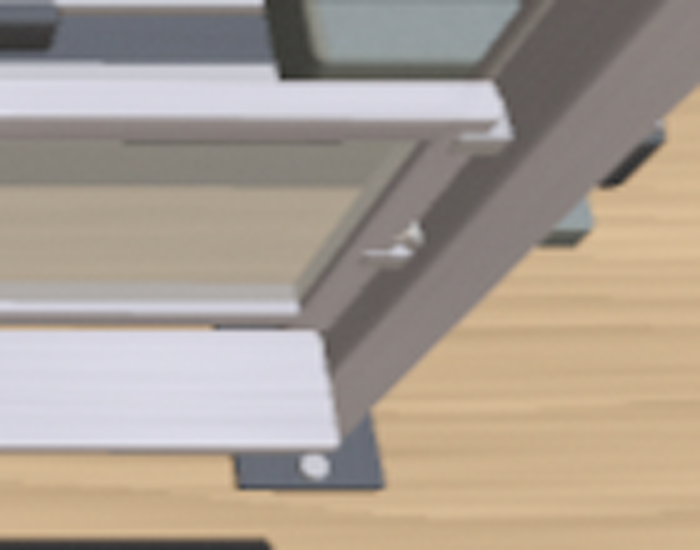

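```bash
python3 - <<'E'
from h import *
from bench import r
import pickle
t=r.calibration("top");a=pickle.load(open("w2.pkl","rb"));b=pickle.load(open("w3.pkl","rb"))
for n,o in {"mark":[(a,199.5,209.7),(b,191.4,188),(t,220.6,143.75)],
"ledgeLtop":[(a,206.7,236.2),(b,203,229),(t,225,161)],
"knobtip":[(a,163,240.5),(b,136,234.4),(t,190.9,167.8)],
"knobroot":[(a,166.2,218.3),(b,141.6,201.6),(t,191,147.8)]}.items():
    print(n,*[x if i else x.round(4) for i,x in enumerate(tri(o))])
    print("  w3+top",tri(o[1:])[0].round(4),"w2+w3",tri(o[:2])[0].round(4))
for z in (.12,.132): print(onz(b,203,229,z),onz(b,367.6,229.2,z))
E
python3 d.py .60 -.06 .20
```

```text
mark [0.6797 0.0767 0.244 ] [np.float64(0.0012513582486129566), np.float64(0.0009816276530761967), np.float64(0.002029461857033804)]
  w3+top [0.6794 0.0772 0.2434] w2+w3 [0.6847 0.0779 0.2349]
ledgeLtop [0.649  0.0731 0.135 ] [np.float64(0.0008463841911108511), np.float64(0.0007328928401233254), np.float64(0.0010518364662377236)]
  w3+top [0.6486 0.0732 0.137 ] w2+w3 [0.6399 0.0678 0.1619]
knobtip [0.6162 0.1677 0.205 ] [np.float64(0.0006808013365462751), np.float64(0.0006080120082896435), np.float64(0.0005988035196216059)]
  w3+top [0.6162 0.1678 0.2058] w2+w3 [0.6133 0.1639 0.2144]
knobroot [0.6759 0.1685 0.2032] [np.float64(0.0013462262919425756), np.float64(0.0008605927265657924), np.float64(0.0006628416508191094)]
  w3+top [0.6758 0.1687 0.2046] w2+w3 [0.6681 0.1616 0.2208]
[0.65529416 0.07573776 0.12      ] [ 0.64892402 -0.24677776  0.12      ]
[0.65089145 0.07350029 0.132     ] [ 0.64466631 -0.24167412  0.132     ]
[ 0.5015 -0.0232  0.4719] cm: [26.51  3.34 11.65]
```

```bash
python3 d.py .57 -.08 .085
```

```text
[ 0.5015 -0.0232  0.4719] cm: [32.78  5.32 21.75]
```

>>> drive_tool:
  motion:
    - [32.8, 5.3, 21.8, 0]
    - [32.8, 5.3, 21.8, 0]
    - [32.8, 5.3, 21.8, 0]
    - [32.8, 5.3, 21.8, 0]
    - [32.8, 5.3, 21.8, 0]
    - [32.8, 5.3, 21.8, 0]
    - [32.8, 5.3, 21.8, 0]
    - [32.8, 5.3, 21.8, 0]
    - [32.8, 5.3, 21.8, 0]
    - [32.8, 5.3, 21.8, 0]
    - [32.8, 5.3, 21.8, 0]
    - [32.8, 5.3, 21.8, 0]

```text
time: 11.47
ee_pos: [0.5761, -0.0708, 0.1336]
eef_rot: [0.921, 0.004, -0.389, -0.008]
ft_force: [1.2, -1.1, -0.3]
width: 0.0003
```

```bash
python3 st.py; python3 d.py .635 -.083 .09; python3 - <<'E'
from h import *
from bench import r
import pickle
for n in ("wrist","scene"):
    c=r.calibration(n);im=r.camera(n);cv2.imwrite(f"pics/{n}4.png",cv2.cvtColor(im,cv2.COLOR_RGB2BGR))
    pickle.dump(c,open(f"{n}4.pkl","wb"))
E

```

```text
11.4667 [-0.138 -0.032  0.224  2.352 -0.914  0.086 -0.604] [ 0.5761 -0.0708  0.1336] [ 0.697  0.014 -0.717] [ 0.001 -1.    -0.018] tilt 44.2 [ 1.17 -1.1  -0.34]
[ 0.5761 -0.0708  0.1336] cm: [ 7.22  1.31 -1.2 ]
```

View pics/wrist4.png

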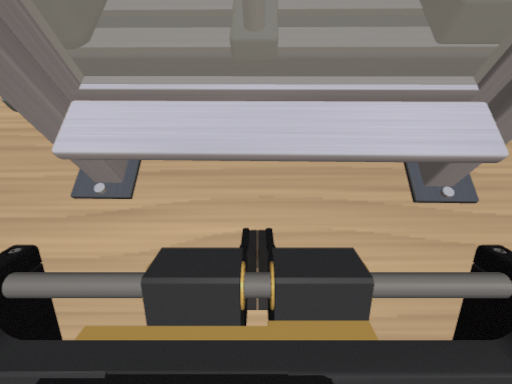

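```bash
python3 - <<'E'
from h import *
import pickle
zoom("pics/wrist4.png","pics/w4l.png",40,90,150,200,6)
b=pickle.load(open("wrist4.pkl","rb"))
for v in (152,159): print(onz(b,257,v,.132 if v<155 else .12))
for p in [(57,152),(502,158)]: print(onz(b,*p,.12), onz(b,*p,.132))
E
```

```text
[ 0.65009469 -0.07055276  0.132     ]
[ 0.65226068 -0.07033412  0.12      ]
[0.66019095 0.08074391 0.12      ] [0.65171429 0.07019003 0.132     ]
[ 0.65119648 -0.24724382  0.12      ] [ 0.64333477 -0.23537331  0.132     ]
```

View pics/w4l.png

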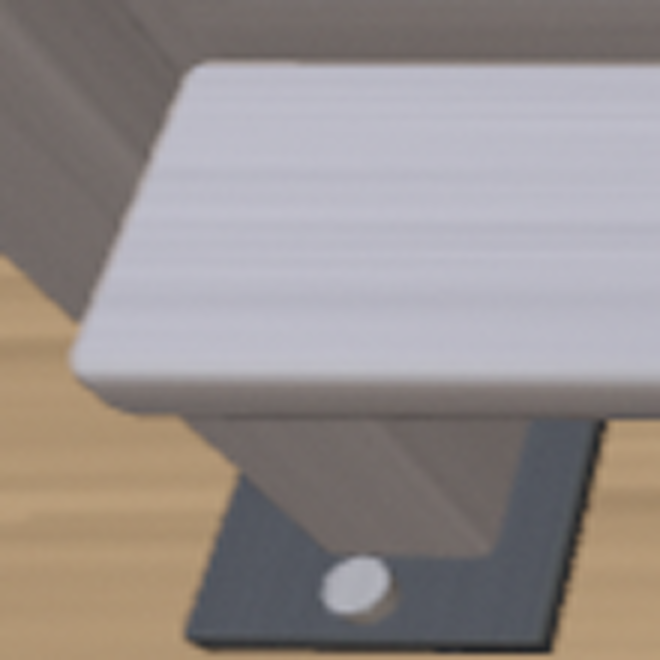

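>>> drive_tool:
  motion:
    - [1.4, 0.3, -0.2, 0]
    - [2.8, 0.5, -0.5, 0]
    - [4.3, 0.8, -0.7, 0]
    - [5.8, 1.1, -1, 0]
    - [7.2, 1.3, -1.2, 0]
    - [7.2, 1.3, -1.2, 0]

```text
time: 12.07
ee_pos: [0.6377, -0.0869, 0.0997]
eef_rot: [0.917, 0.006, -0.399, -0.011]
ft_force: [-1.0, -0.7, 0.5]
width: 0.0004
```

```bash
python3 st.py
```

```text
12.0667 [ 0.315  0.194 -0.21   2.188 -1.259  0.067 -0.22 ] [ 0.6377 -0.0869  0.0997] [ 0.681  0.02  -0.732] [ 0.002 -1.    -0.025] tilt 42.93 [-0.97 -0.72  0.52]
```

>>> drive_tool:
  motion:
    - [-0.29, 0, -0.27, 0]
    - [-0.59, 0, -0.54, 0]
    - [-0.88, 0, -0.82, 0]
    - [-1.1, 0, -1.02, 0]
    - [-1.25, 0, -1.16, 0]
    - [-1.39, 0, -1.29, 0]
    - [-1.54, 0, -1.43, 0]
    - [-1.68, 0, -1.57, 0]
    - [-1.83, 0, -1.7, 0]
    - [-1.83, 0, -1.7, 0]

```text
time: 12.9
ee_pos: [0.6332, -0.0863, 0.1236]
eef_rot: [0.916, 0.006, -0.401, -0.01]
ft_force: [-2.4, 1.5, -4.1]
width: 0.0005
```

```bash
python3 st.py
```

```text
12.9 [ 0.033  0.126  0.085  2.198 -0.95   0.13  -0.559] [ 0.6332 -0.0863  0.1236] [ 0.678  0.019 -0.734] [ 0.003 -1.    -0.023] tilt 42.73 [-2.36  1.52 -4.06]
```

>>> drive_tool:
  motion:
    - [-0.1, 0, -0.3, 0]
    - [-0.25, 0, -0.5, 0]
    - [-0.4, 0, -0.7, 0]
    - [-0.57, 0, -0.9, 0]
    - [-0.75, 0, -1.1, 0]
    - [-0.95, 0, -1.3, 0]
    - [-1.15, 0, -1.5, 0]
    - [-1.35, 0, -1.7, 0]
    - [-1.55, 0, -1.9, 0]
    - [-1.75, 0, -2.1, 0]
    - [-1.93, 0, -2.33, 0]
    - [-1.93, 0, -2.33, 0]

```text
time: 13.9
ee_pos: [0.6341, -0.0863, 0.1501]
eef_rot: [0.915, 0.007, -0.404, -0.01]
ft_force: [-17.0, 2.8, -3.6]
width: 0.0005
```

```bash
python3 st.py
```

```text
13.9 [-0.117  0.077  0.24   2.18  -0.654  0.192 -0.861] [ 0.6341 -0.0863  0.1501] [ 0.673  0.021 -0.739] [ 0.004 -1.    -0.024] tilt 42.3 [-17.05   2.78  -3.56]
```

>>> drive_tool:
  motion:
    - [-0.15, 0, 0.15, 0]
    - [-0.28, 0, 0.28, 0]
    - [-0.28, 0, 0.28, 0]

```text
time: 14.15
ee_pos: [0.6327, -0.087, 0.153]
eef_rot: [0.916, 0.006, -0.401, -0.01]
ft_force: [-5.3, 2.0, -5.3]
width: 0.0003
```

```bash
python3 st.py;python3 - <<'E'
from h import *
from bench import r
import pickle
for n in ("wrist","top"):
    c=r.calibration(n);im=r.camera(n);cv2.imwrite(f"pics/{n}5.png",cv2.cvtColor(im,cv2.COLOR_RGB2BGR))
    pickle.dump(c,open(f"{n}5.pkl","wb"))
zoom("pics/top5.png","pics/top5z.png",150,80,400,180,3.2)
E
```

```text
14.15 [-0.118  0.068  0.241  2.185 -0.651  0.188 -0.862] [ 0.6327 -0.087   0.153 ] [ 0.678  0.019 -0.735] [ 0.003 -1.    -0.023] tilt 42.66 [-5.27  2.03 -5.29]
```

View pics/wrist5.png

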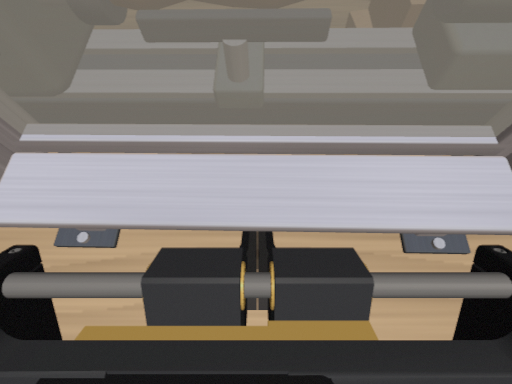

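View pics/top5z.png

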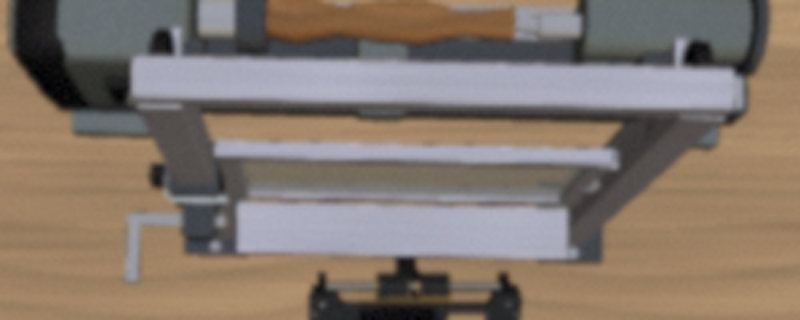

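>>> drive_tool:
  motion:
    - [0.35, 0, 0.05, 0]
    - [0.7, 0, 0.05, 0]
    - [0.5, 0, -0.2, 0]
    - [0.2, 0, -0.5, 0]
    - [-0.1, 0, -0.75, 0]
    - [-0.4, 0, -1.0, 0]
    - [-0.7, 0, -1.3, 0]
    - [-1.0, 0, -1.6, 0]
    - [-1.0, 0, -1.6, 0]

```text
time: 15.0
ee_pos: [0.6355, -0.0874, 0.1691]
eef_rot: [0.915, 0.006, -0.404, -0.01]
ft_force: [-19.6, 1.2, -4.0]
width: 0.0008
```

```bash
python3 st.py
```

```text
15.0 [-0.16   0.046  0.283  2.164 -0.516  0.228 -0.997] [ 0.6355 -0.0874  0.1691] [ 0.674  0.02  -0.739] [ 0.003 -1.    -0.024] tilt 42.35 [-19.57   1.16  -3.99]
```

>>> drive_tool:
  motion:
    - [-0.2, 0, 0.2, 0]
    - [-0.35, 0, 0.35, 0]
    - [-0.35, 0, 0.35, 0]

```text
time: 15.25
ee_pos: [0.6333, -0.088, 0.1721]
eef_rot: [0.916, 0.005, -0.401, -0.01]
ft_force: [-4.6, 0.8, -5.0]
width: 0.0005
```

```bash
python3 st.py; python3 - <<'E'
from h import *
from bench import r
import pickle
for n in ("wrist",):
    c=r.calibration(n);im=r.camera(n);cv2.imwrite(f"pics/{n}6.png",cv2.cvtColor(im,cv2.COLOR_RGB2BGR))
    pickle.dump(c,open(f"{n}6.pkl","wb"))
zoom("pics/wrist6.png","pics/w6z.png",180,190,340,320,5)
E
```

```text
15.25 [-0.161  0.035  0.284  2.171 -0.509  0.223 -1.002] [ 0.6333 -0.088   0.1721] [ 0.679  0.018 -0.734] [ 0.002 -1.    -0.022] tilt 42.76 [-4.64  0.82 -4.98]
```

View pics/w6z.png

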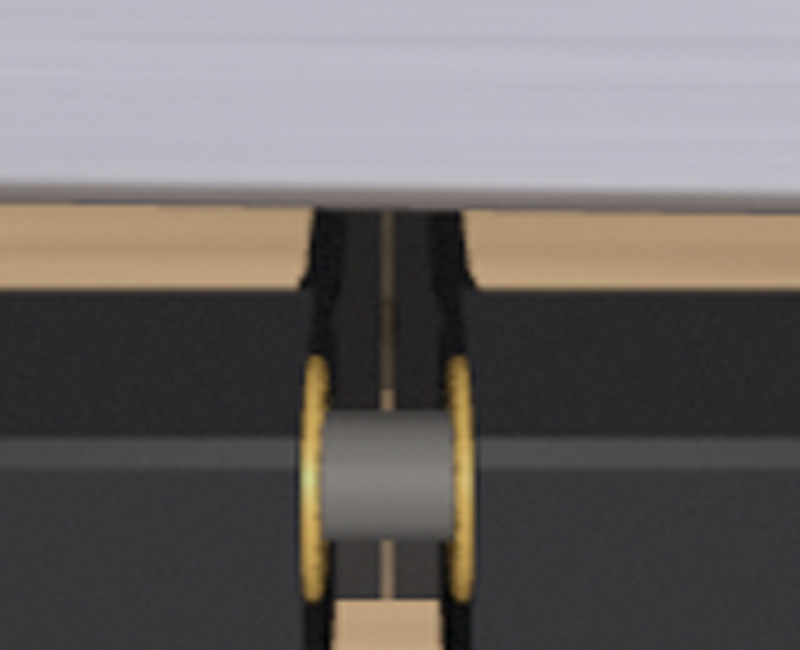

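>>> drive_tool:
  motion:
    - [-0.2, 0, -0.18, 0]
    - [-0.4, 0, -0.36, 0]
    - [-0.6, 0, -0.54, 0]
    - [-0.8, 0, -0.72, 0]
    - [-1.0, 0, -0.9, 0]
    - [-1.2, 0, -1.08, 0]
    - [-1.4, 0, -1.26, 0]
    - [-1.6, 0, -1.44, 0]
    - [-1.8, 0, -1.62, 0]
    - [-1.8, 0, -1.62, 0]

```text
time: 16.13
ee_pos: [0.6335, -0.0882, 0.1973]
eef_rot: [0.916, 0.006, -0.4, -0.01]
ft_force: [-6.2, 3.2, -3.0]
width: 0.0007
```

```bash
python3 st.py
```

```text
16.1333 [-0.172 -0.006  0.291  2.149 -0.367  0.274 -1.14 ] [ 0.6335 -0.0882  0.1973] [ 0.68   0.018 -0.733] [ 0.002 -1.    -0.022] tilt 42.82 [-6.24  3.21 -3.01]
```

>>> drive_tool:
  motion:
    - [-0.1, 0, -0.09, 0]
    - [-0.2, 0, -0.18, 0]
    - [-0.29, 0, -0.27, 0]
    - [-0.29, 0, -0.27, 0]

```text
time: 16.47
ee_pos: [0.6334, -0.0882, 0.201]
eef_rot: [0.916, 0.006, -0.4, -0.01]
ft_force: [-6.2, 3.6, -4.2]
width: 0.0006
```

>>> drive_tool:
  motion:
    - [-0.1, 0, -0.09, 0]
    - [-0.2, 0, -0.18, 0]
    - [-0.29, 0, -0.27, 0]
    - [-0.29, 0, -0.27, 0]

```text
time: 16.8
ee_pos: [0.6334, -0.0883, 0.2049]
eef_rot: [0.916, 0.006, -0.4, -0.01]
ft_force: [-5.5, 3.5, -3.4]
width: 0.0007
```

>>> drive_tool:
  motion:
    - [-0.1, 0, -0.09, 0]
    - [-0.2, 0, -0.18, 0]
    - [-0.29, 0, -0.27, 0]
    - [-0.29, 0, -0.27, 0]

```text
time: 17.13
ee_pos: [0.6334, -0.0883, 0.2088]
eef_rot: [0.916, 0.006, -0.4, -0.01]
ft_force: [-5.5, 3.6, -3.6]
width: 0.0004
```

>>> drive_tool:
  motion:
    - [-0.1, 0, -0.09, 0]
    - [-0.2, 0, -0.18, 0]
    - [-0.29, 0, -0.27, 0]

```text
time: 17.38
ee_pos: [0.6333, -0.0883, 0.2125]
eef_rot: [0.916, 0.006, -0.401, -0.01]
ft_force: [-4.9, 4.5, -5.8]
width: 0.0007
```

>>> drive_tool:
  motion:
    - [-0.1, 0, -0.09, 0]
    - [-0.2, 0, -0.18, 0]
    - [-0.29, 0, -0.27, 0]

```text
time: 17.63
ee_pos: [0.6332, -0.0883, 0.2163]
eef_rot: [0.916, 0.006, -0.401, -0.01]
ft_force: [-2.4, 4.6, -7.6]
width: 0.0008
```

>>> drive_tool:
  motion:
    - [-0.1, 0, -0.09, 0]
    - [-0.2, 0, -0.18, 0]
    - [-0.29, 0, -0.27, 0]

```text
time: 17.88
ee_pos: [0.6331, -0.0885, 0.22]
eef_rot: [0.916, 0.006, -0.401, -0.01]
ft_force: [-3.2, 4.7, -8.1]
width: 0.0007
```

>>> drive_tool:
  motion:
    - [-0.1, 0, -0.09, 0]
    - [-0.2, 0, -0.18, 0]
    - [-0.29, 0, -0.27, 0]

```text
time: 18.13
ee_pos: [0.6331, -0.0887, 0.2239]
eef_rot: [0.916, 0.006, -0.401, -0.01]
ft_force: [-4.2, 4.2, -6.6]
width: 0.0006
```

>>> drive_tool:
  motion:
    - [-0.1, 0, -0.09, 0]
    - [-0.2, 0, -0.18, 0]
    - [-0.29, 0, -0.27, 0]

```text
time: 18.38
ee_pos: [0.6332, -0.0887, 0.2282]
eef_rot: [0.916, 0.006, -0.401, -0.01]
ft_force: [-6.2, 4.1, -5.2]
width: 0.0005
```

>>> drive_tool:
  motion:
    - [-0.08, 0, -0.07, 0]
    - [-0.15, 0, -0.14, 0]
    - [-0.15, 0, -0.14, 0]

```text
time: 18.63
ee_pos: [0.6333, -0.0887, 0.2304]
eef_rot: [0.916, 0.006, -0.401, -0.01]
ft_force: [-5.5, 4.4, -5.3]
width: 0.0007
```

>>> drive_tool:
  motion:
    - [-0.08, 0, -0.07, 0]
    - [-0.15, 0, -0.14, 0]
    - [-0.15, 0, -0.14, 0]

```text
time: 18.88
ee_pos: [0.6333, -0.0887, 0.2324]
eef_rot: [0.916, 0.006, -0.401, -0.01]
ft_force: [-6.7, 4.7, -5.5]
width: 0.0005
```

>>> drive_tool:
  motion:
    - [-0.08, 0, -0.07, 0]
    - [-0.15, 0, -0.14, 0]
    - [-0.15, 0, -0.14, 0]

```text
time: 19.13
ee_pos: [0.6333, -0.0887, 0.2345]
eef_rot: [0.916, 0.006, -0.401, -0.01]
ft_force: [-6.6, 5.7, -4.7]
width: 0.0007
```

>>> drive_tool:
  motion:
    - [-0.07, 0, -0.07, 0]
    - [-0.11, 0, -0.1, 0]
    - [-0.11, 0, -0.1, 0]

```text
time: 19.38
ee_pos: [0.6333, -0.0887, 0.236]
eef_rot: [0.916, 0.006, -0.401, -0.01]
ft_force: [-7.2, 5.5, -3.6]
width: 0.0008
```

>>> drive_tool:
  motion:
    - [-0.04, 0, -0.03, 0]
    - [-0.07, 0, -0.07, 0]
    - [-0.07, 0, -0.07, 0]

```text
time: 19.63
ee_pos: [0.6334, -0.0887, 0.2371]
eef_rot: [0.916, 0.006, -0.401, -0.01]
ft_force: [-9.2, 6.2, -3.3]
width: 0.0004
```

>>> drive_tool:
  motion:
    - [-0.07, -0.05, 0, 0]
    - [-0.14, -0.1, 0, 0]
    - [-0.14, -0.1, 0, 0]

```text
time: 19.88
ee_pos: [0.633, -0.0886, 0.239]
eef_rot: [0.917, 0.005, -0.4, -0.01]
ft_force: [-2.9, 2.7, -2.8]
width: 0.0004
```

>>> drive_tool:
  motion:
    - [-0.04, 0, -0.03, 0]
    - [-0.07, 0, -0.07, 0]
    - [-0.07, 0, -0.07, 0]

```text
time: 20.13
ee_pos: [0.6328, -0.0887, 0.2393]
eef_rot: [0.916, 0.005, -0.4, -0.01]
ft_force: [-2.2, 2.4, -4.7]
width: 0.0006
```

>>> drive_tool:
  motion:
    - [-0.04, 0, -0.03, 0]
    - [-0.07, 0, -0.07, 0]
    - [-0.07, 0, -0.07, 0]

```text
time: 20.38
ee_pos: [0.6326, -0.0888, 0.2399]
eef_rot: [0.916, 0.005, -0.4, -0.01]
ft_force: [-1.4, 2.3, -4.8]
width: 0.0006
```

>>> drive_tool:
  motion:
    - [-0.04, 0, -0.03, 0]
    - [-0.07, 0, -0.07, 0]
    - [-0.07, 0, -0.07, 0]

```text
time: 20.63
ee_pos: [0.6326, -0.0888, 0.2408]
eef_rot: [0.916, 0.005, -0.401, -0.01]
ft_force: [-2.0, 0.6, -4.8]
width: 0.0005
```

```bash
python3 - <<'E'
from h import *
from bench import r
import pickle
for n in ("wrist","top","scene"):
    c=r.calibration(n);im=r.camera(n);cv2.imwrite(f"pics/{n}7.png",cv2.cvtColor(im,cv2.COLOR_RGB2BGR))
    pickle.dump(c,open(f"{n}7.pkl","wb"))
zoom("pics/top7.png","pics/top7z.png",150,80,400,180,3.2)
zoom("pics/scene7.png","pics/scene7z.png",190,110,350,300,3)
E
```

```text
(no output)
```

View pics/wrist7.png

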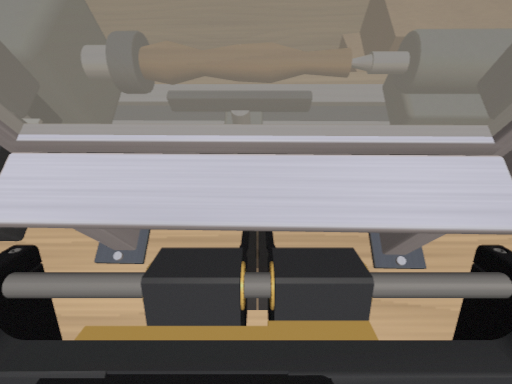

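View pics/scene7z.png

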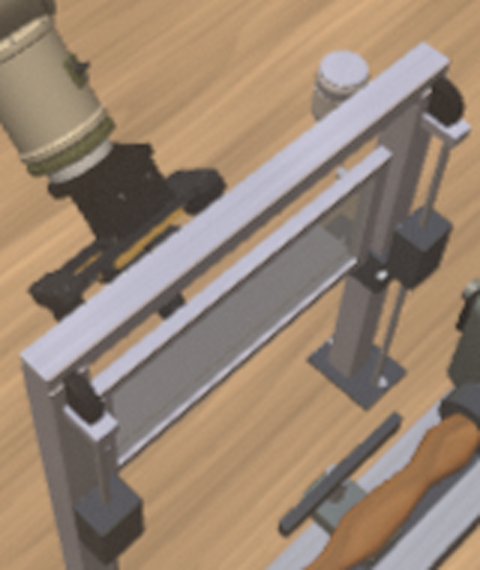

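View pics/top7z.png

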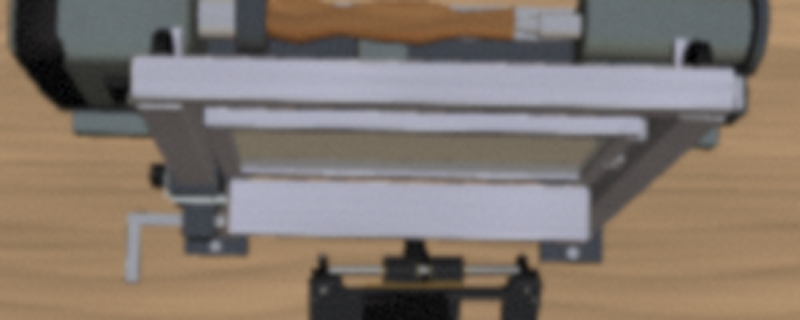

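>>> drive_tool:
  motion:
    - [-0.04, 0, -0.03, 0]
    - [-0.07, 0, -0.07, 0]
    - [-0.07, 0, -0.07, 0]

```text
time: 21.03
ee_pos: [0.6326, -0.0888, 0.2419]
eef_rot: [0.916, 0.005, -0.4, -0.01]
ft_force: [-4.0, -0.1, -5.0]
width: 0.0005
```

>>> drive_tool:
  motion:
    - [-0.04, 0, -0.03, 0]
    - [-0.07, 0, -0.07, 0]
    - [-0.07, 0, -0.07, 0]

```text
time: 21.28
ee_pos: [0.6326, -0.0887, 0.2427]
eef_rot: [0.916, 0.005, -0.401, -0.01]
ft_force: [-2.9, -0.4, -5.0]
width: 0.0004
```

>>> drive_tool:
  motion:
    - [-0.04, 0, -0.03, 0]
    - [-0.07, 0, -0.07, 0]
    - [-0.07, 0, -0.07, 0]

```text
time: 21.53
ee_pos: [0.6324, -0.0887, 0.2433]
eef_rot: [0.916, 0.005, -0.401, -0.01]
ft_force: [-1.3, 0.0, -7.6]
width: 0.0004
```

>>> drive_tool:
  motion:
    - [-0.04, 0, -0.03, 0]
    - [-0.07, 0, -0.07, 0]
    - [-0.07, 0, -0.07, 0]

```text
time: 21.78
ee_pos: [0.6323, -0.0887, 0.244]
eef_rot: [0.916, 0.005, -0.401, -0.01]
ft_force: [-3.1, -0.8, -10.2]
width: 0.0003
```

>>> drive_tool:
  motion:
    - [0.1, 0, 0.09, 0]
    - [0.2, 0, 0.18, 0]
    - [0.3, 0, 0.27, 0]
    - [0.3, 0, 0.27, 0]

```text
time: 22.12
ee_pos: [0.6327, -0.0887, 0.2408]
eef_rot: [0.916, 0.005, -0.4, -0.01]
ft_force: [-8.4, 1.1, -5.3]
width: 0.0002
```

>>> drive_tool:
  motion:
    - [0.1, 0, 0.09, 0]
    - [0.2, 0, 0.18, 0]
    - [0.3, 0, 0.27, 0]
    - [0.3, 0, 0.27, 0]

```text
time: 22.45
ee_pos: [0.6337, -0.0887, 0.2382]
eef_rot: [0.917, 0.005, -0.399, -0.01]
ft_force: [-6.0, 0.8, -2.8]
width: 0.0008
```

```bash
python3 st.py; python3 - <<'E'
from h import *
from bench import r
import pickle
for n in ("wrist",):
    c=r.calibration(n);im=r.camera(n);cv2.imwrite(f"pics/{n}8.png",cv2.cvtColor(im,cv2.COLOR_RGB2BGR))
    pickle.dump(c,open(f"{n}8.pkl","wb"))
E
```

```text
22.45 [-0.16  -0.062  0.271  2.105 -0.23   0.361 -1.276] [ 0.6337 -0.0887  0.2382] [ 0.681  0.017 -0.732] [ 0.001 -1.    -0.022] tilt 42.96 [-5.98  0.82 -2.75]
```

View pics/wrist8.png

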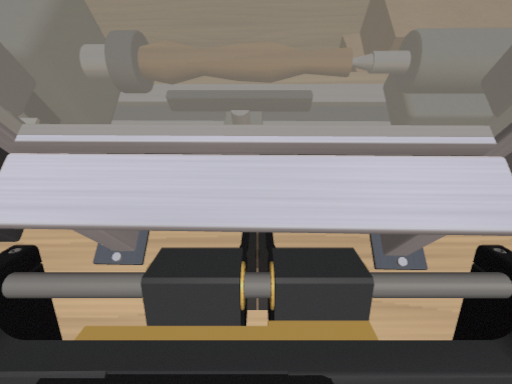

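>>> drive_tool:
  motion:
    - [0.08, 0, 0.16, 0]
    - [0.16, 0, 0.32, 0]
    - [0.23, 0, 0.49, 0]
    - [0.23, 0, 0.49, 0]

```text
time: 22.83
ee_pos: [0.6316, -0.0885, 0.2329]
eef_rot: [0.917, 0.005, -0.399, -0.01]
ft_force: [0.5, -0.3, -0.1]
width: 0.0008
```

```bash
python3 st.py; python3 - <<'E'
from h import *
from bench import r
import pickle
for n in ("wrist",):
    c=r.calibration(n);im=r.camera(n);cv2.imwrite(f"pics/{n}9.png",cv2.cvtColor(im,cv2.COLOR_RGB2BGR))
    pickle.dump(c,open(f"{n}9.pkl","wb"))
E
```

```text
22.8333 [-0.161 -0.061  0.273  2.116 -0.239  0.35  -1.266] [ 0.6316 -0.0885  0.2329] [ 0.681  0.017 -0.732] [ 0.002 -1.    -0.022] tilt 42.95 [ 0.45 -0.3  -0.11]
```

View pics/wrist9.png

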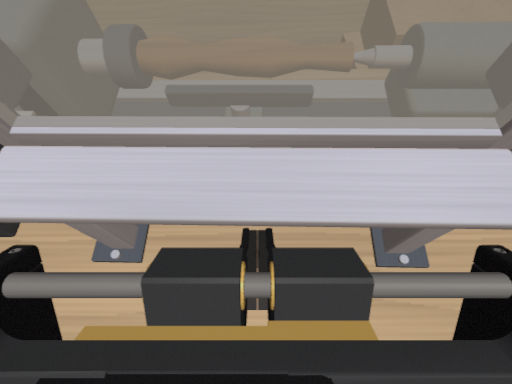

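```bash
python3 d.py .572 -.088 .212;python3 d.py .572 .10 .225; python3 d.py .572 .215 .225
```

```text
[ 0.6315 -0.0885  0.2327] cm: [-2.53 -0.01  5.77]
[ 0.6315 -0.0885  0.2327] cm: [ -3.16 -18.84   5.14]
[ 0.6315 -0.0885  0.2327] cm: [ -2.97 -30.33   5.3 ]
```

>>> drive_tool:
  motion:
    - [-0.2, 0, 1.0, 0]
    - [-1.0, 0, 2.9, 0]
    - [-2.5, 0, 5.7, 0]
    - [-2.6, -3, 5.6, 0]
    - [-2.7, -6.5, 5.5, 0]
    - [-2.8, -10, 5.5, 0]
    - [-2.9, -13.5, 5.4, 0]
    - [-3, -17, 5.3, 0]
    - [-3, -20.5, 5.3, 0]
    - [-3, -24, 5.3, 0]
    - [-3, -27, 5.3, 0]
    - [-3, -30.3, 5.3, 0]
    - [-3, -30.3, 5.3, 0]
    - [-3, -30.3, 5.3, 0]

```text
time: 24.05
ee_pos: [0.5699, 0.1905, 0.2274]
eef_rot: [0.918, 0.005, -0.398, -0.008]
ft_force: [-0.3, -0.3, 0.4]
width: 0.0007
```

```bash
python3 st.py; python3 - <<'E'
from h import *
from bench import r
import pickle
for n in ("wrist","top"):
    c=r.calibration(n);im=r.camera(n);cv2.imwrite(f"pics/{n}10.png",cv2.cvtColor(im,cv2.COLOR_RGB2BGR))
    pickle.dump(c,open(f"{n}10.pkl","wb"))
zoom("pics/top10.png","pics/top10z.png",150,80,400,180,3.2)
E
```

```text
24.05 [ 0.646 -0.111 -1.172  2.12   0.595  0.467 -2.588] [0.5699 0.1905 0.2274] [ 0.684  0.015 -0.73 ] [ 0.003 -1.    -0.018] tilt 43.15 [-0.25 -0.27  0.43]
```

View pics/wrist10.png

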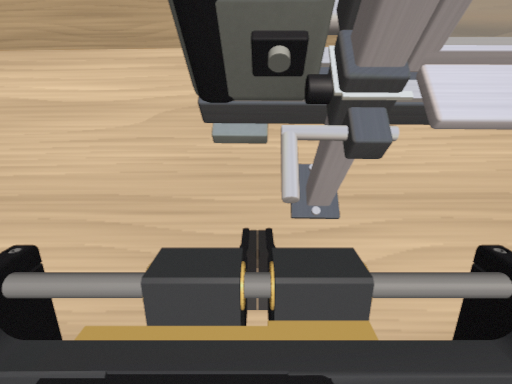

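View pics/top10z.png

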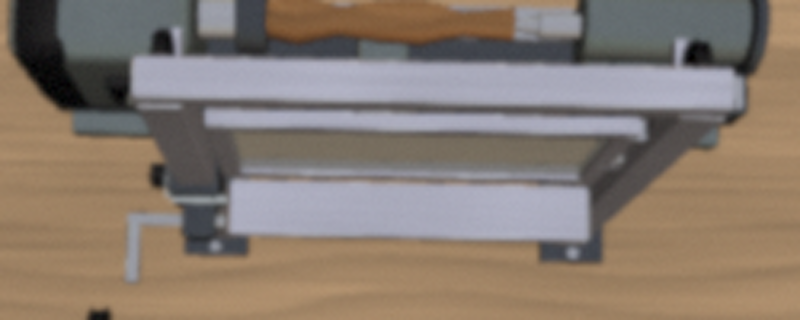

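```bash
python3 - <<'E'
from h import *
import pickle
w=pickle.load(open("wrist10.pkl","rb"));t=pickle.load(open("top10.pkl","rb"))
zoom("pics/wrist10.png","pics/w10z.png",270,60,440,220,4.5)
print(tri([(w,291,192),(t,190.9,167.3)])); print(tri([(w,290.5,134),(t,191,148)]))
for p in [(291,192),(290.5,134),(299,192)]: print(onz(w,*p,.211))
b=pickle.load(open("w3.pkl","rb"));a=pickle.load(open("w2.pkl","rb"))
print(tri([(w,291,192),(t,190.9,167.3),(b,136,234.0),(a,163,240.5)]))
E
```

```text
(array([0.61634468, 0.16718333, 0.21581485]), [np.float64(0.0010688479808082512), np.float64(0.0010688479808081811)])
(array([0.67328717, 0.16662669, 0.20740048]), [np.float64(0.0020579223220086175), np.float64(0.0020579223220086452)])
[0.61948275 0.16738628 0.211     ]
[0.66919993 0.16539024 0.211     ]
[0.61945138 0.16182268 0.211     ]
(array([0.61670114, 0.16668378, 0.20971791]), [np.float64(0.003142353705324278), np.float64(0.0007334859655940036), np.float64(0.0009772226916831355), np.float64(0.0023708363691128144)])
```

View pics/w10z.png

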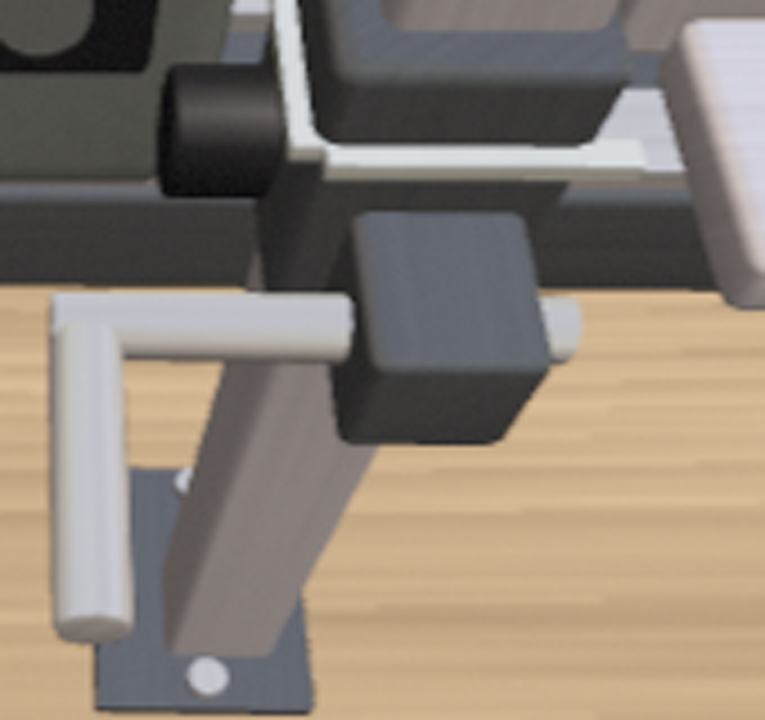

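>>> drive_tool:
  motion:
    - [0, -1, 0, 0]
    - [0, -2, 0, 0]
    - [0, -2.5, 0, 0]
    - [0, -2.5, 0, 0]
    - [0, -2.5, 0, 0]

```text
time: 24.57
ee_pos: [0.5703, 0.213, 0.2283]
eef_rot: [0.918, 0.004, -0.397, -0.008]
ft_force: [-0.4, -0.2, -0.4]
width: 0.0004
```

```bash
python3 st.py;  python3 d.py .63 .206 .21
```

```text
24.5667 [ 0.916 -0.126 -1.462  2.09   0.576  0.476 -2.602] [0.5703 0.213  0.2283] [ 0.684  0.013 -0.729] [ 0.001 -1.    -0.018] tilt 43.16 [-0.4  -0.24 -0.44]
[0.5703 0.213  0.2283] cm: [ 5.41  0.74 -3.11]
```

>>> drive_tool:
  motion:
    - [0, 0, 0, -1]
    - [0, 0, 0, -2]
    - [1.0, 0.2, -0.6, -2.5]
    - [2.0, 0.4, -1.2, -2.5]
    - [3.0, 0.5, -1.8, -2.5]
    - [4.0, 0.6, -2.4, -2.5]
    - [5.4, 0.7, -3.1, -2.5]
    - [5.4, 0.7, -3.1, -2.5]

```text
time: 25.23
ee_pos: [0.6128, 0.2079, 0.217]
eef_rot: [0.913, 0.05, -0.396, 0.087]
ft_force: [0.2, -0.3, -0.1]
width: 0.0007
```

```bash
python3 st.py; python3 - <<'E'
from h import *
from bench import r
import pickle
for n in ("wrist","top"):
    c=r.calibration(n);im=r.camera(n);cv2.imwrite(f"pics/{n}11.png",cv2.cvtColor(im,cv2.COLOR_RGB2BGR))
    pickle.dump(c,open(f"{n}11.pkl","wb"))
zoom("pics/top11.png","pics/top11z.png",150,80,400,180,3.2)
E
```

```text
25.2333 [ 0.194  0.072 -0.788  2.043  0.883  0.543 -2.596] [0.6128 0.2079 0.217 ] [ 0.682  0.022 -0.731] [ 0.16  -0.98   0.119] tilt 43.0 [ 0.19 -0.29 -0.08]
```

View pics/wrist11.png

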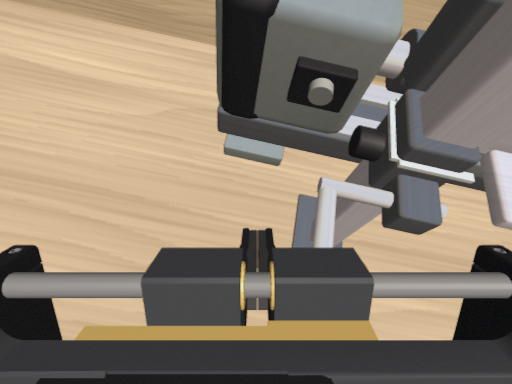

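View pics/top11z.png

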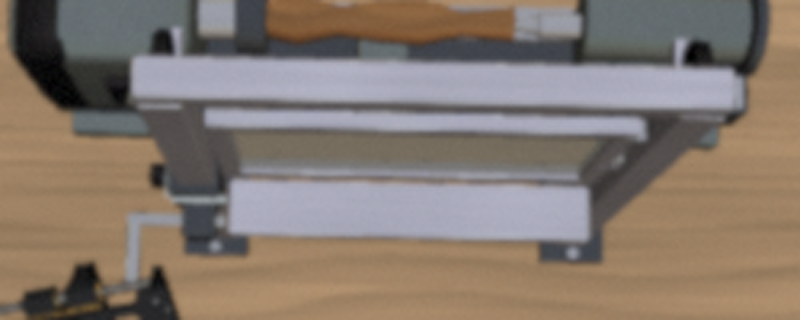

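```bash
python3 d.py .632 .206 .209; python3 d.py .632 .185 .209;python3 d.py .632 .165 .209
```

```text
[0.6124 0.2092 0.2167] cm: [ 1.89  0.54 -0.82]
[0.6124 0.2092 0.2167] cm: [ 1.85  2.6  -0.4 ]
[0.6124 0.2092 0.2167] cm: [1.8  4.55 0.  ]
```

>>> drive_tool:
  motion:
    - [0.7, 0.2, -0.3, 0]
    - [1.3, 0.4, -0.55, 0]
    - [1.9, 0.5, -0.82, 0]
    - [1.9, 0.8, -0.75, 0]
    - [1.9, 1.2, -0.65, 0]
    - [1.9, 1.5, -0.6, 0]
    - [1.9, 1.5, -0.6, 0]

```text
time: 25.92
ee_pos: [0.6322, 0.1938, 0.2104]
eef_rot: [0.913, 0.049, -0.395, 0.086]
ft_force: [0.4, -0.6, 0.1]
width: 0.0009
```

```bash
python3 st.py;python3 d.py .632 .165 .209;python3 - <<'E'
from h import *
from bench import r
import pickle
for n in ("wrist",):
    c=r.calibration(n);im=r.camera(n);cv2.imwrite(f"pics/{n}12.png",cv2.cvtColor(im,cv2.COLOR_RGB2BGR))
E
```

```text
25.9167 [ 0.036  0.09  -0.586  2.033  0.882  0.505 -2.571] [0.6322 0.1938 0.2104] [ 0.683  0.022 -0.73 ] [ 0.158 -0.98   0.119] tilt 43.09 [ 0.39 -0.64  0.09]
[0.6322 0.1938 0.2104] cm: [0.03 2.81 0.67]
```

View pics/wrist12.png

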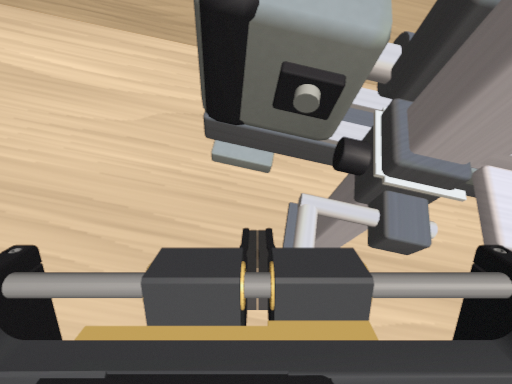

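>>> drive_tool:
  motion:
    - [0, 0.25, 0.05, 0]
    - [0, 0.5, 0.1, 0]
    - [0, 0.75, 0.15, 0]
    - [0, 1.0, 0.2, 0]
    - [0, 1.25, 0.25, 0]
    - [0, 1.5, 0.3, 0]
    - [0, 1.5, 0.3, 0]

```text
time: 26.55
ee_pos: [0.6326, 0.1796, 0.2101]
eef_rot: [0.913, 0.05, -0.395, 0.086]
ft_force: [-0.4, 1.5, -0.2]
width: 0.0004
```

```bash
python3 st.py
```

```text
26.55 [ 0.057  0.076 -0.574  2.046  0.852  0.479 -2.526] [0.6326 0.1796 0.2101] [ 0.683  0.023 -0.73 ] [ 0.159 -0.98   0.118] tilt 43.1 [-0.41  1.52 -0.16]
```

Light contact force; continue pushing.

>>> drive_tool:
  motion:
    - [0, 0.25, 0.05, 0]
    - [0, 0.5, 0.1, 0]
    - [0, 0.75, 0.15, 0]
    - [0, 1.0, 0.2, 0]
    - [0, 1.25, 0.25, 0]
    - [0, 1.5, 0.3, 0]
    - [0, 1.5, 0.3, 0]

```text
time: 27.13
ee_pos: [0.633, 0.1638, 0.2099]
eef_rot: [0.913, 0.049, -0.395, 0.086]
ft_force: [-0.8, 0.4, 1.3]
width: 0.0005
```

```bash
python3 st.py;python3 - <<'E'
from h import *
from bench import r
import pickle
for n in ("wrist","top"):
    c=r.calibration(n);im=r.camera(n);cv2.imwrite(f"pics/{n}13.png",cv2.cvtColor(im,cv2.COLOR_RGB2BGR))
zoom("pics/top13.png","pics/top13z.png",150,80,400,180,3.2)
E
```

```text
27.1333 [ 0.081  0.062 -0.562  2.06   0.819  0.453 -2.477] [0.633  0.1638 0.2099] [ 0.683  0.022 -0.73 ] [ 0.158 -0.98   0.119] tilt 43.1 [-0.82  0.37  1.27]
```

View pics/wrist13.png

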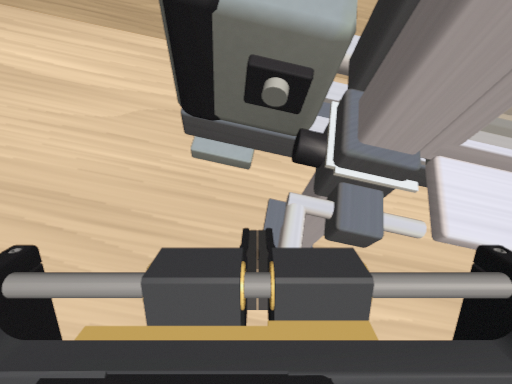

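View pics/top13z.png

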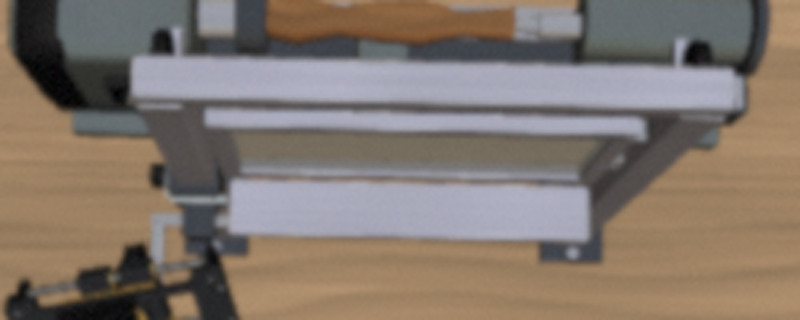

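```bash
python3 - <<'E'
from h import *
from bench import r
c=r.calibration("top")
for z in (.25,.3,.35): print(onz(c,216,157,z), "ledge",onz(c,150+230/3.2,80+235/3.2,.245))
E
```

```text
[0.63924177 0.09051759 0.25      ] ledge [0.65042121 0.07451705 0.245     ]
[0.62961975 0.08538348 0.3       ] ledge [0.65042121 0.07451705 0.245     ]
[0.61999773 0.08024937 0.35      ] ledge [0.65042121 0.07451705 0.245     ]
```

>>> drive_tool:
  motion:
    - [0, 0.2, 0.04, 0]
    - [0, 0.4, 0.08, 0]
    - [0, 0.6, 0.12, 0]
    - [0, 0.6, 0.12, 0]

```text
time: 27.57
ee_pos: [0.633, 0.1579, 0.2097]
eef_rot: [0.913, 0.05, -0.395, 0.086]
ft_force: [-1.0, 1.3, 1.2]
width: 0.0006
```

```bash
python3 st.py
```

```text
27.5667 [ 0.091  0.057 -0.558  2.065  0.804  0.443 -2.456] [0.633  0.1579 0.2097] [ 0.683  0.022 -0.73 ] [ 0.159 -0.98   0.118] tilt 43.09 [-0.96  1.35  1.23]
```

>>> drive_tool:
  motion:
    - [0, 0.15, 0.03, 0]
    - [0, 0.3, 0.06, 0]
    - [0, 0.3, 0.06, 0]

```text
time: 27.82
ee_pos: [0.6331, 0.155, 0.2097]
eef_rot: [0.913, 0.05, -0.395, 0.086]
ft_force: [-1.4, 2.5, 1.7]
width: 0.0002
```

>>> drive_tool:
  motion:
    - [0, 0.1, 0.02, 0]
    - [0, 0.2, 0.04, 0]
    - [0, 0.2, 0.04, 0]

```text
time: 28.07
ee_pos: [0.6331, 0.1531, 0.2097]
eef_rot: [0.913, 0.05, -0.395, 0.086]
ft_force: [-1.5, 1.0, 0.9]
width: 0.0005
```

>>> drive_tool:
  motion:
    - [0, 0.1, 0.02, 0]
    - [0, 0.2, 0.04, 0]
    - [0, 0.2, 0.04, 0]

```text
time: 28.32
ee_pos: [0.6331, 0.151, 0.2096]
eef_rot: [0.913, 0.05, -0.395, 0.086]
ft_force: [-1.4, 1.9, 0.9]
width: 0.0004
```

>>> drive_tool:
  motion:
    - [0, 0.1, 0.02, 0]
    - [0, 0.2, 0.04, 0]
    - [0, 0.2, 0.04, 0]

```text
time: 28.57
ee_pos: [0.633, 0.1505, 0.2097]
eef_rot: [0.913, 0.051, -0.395, 0.086]
ft_force: [-1.8, 5.4, 0.3]
width: 0.0003
```

>>> drive_tool:
  motion:
    - [0, 0.1, 0.02, 0]
    - [0, 0.2, 0.04, 0]
    - [0, 0.2, 0.04, 0]

```text
time: 28.82
ee_pos: [0.6329, 0.1502, 0.2099]
eef_rot: [0.913, 0.052, -0.394, 0.086]
ft_force: [-2.3, 9.4, -0.3]
width: 0.0006
```

```bash
python3 st.py;python3 - <<'E'
from h import *
from bench import r
for n in ("wrist",):
    c=r.calibration(n);im=r.camera(n);cv2.imwrite(f"pics/{n}14.png",cv2.cvtColor(im,cv2.COLOR_RGB2BGR))
E
```

```text
28.8167 [ 0.107  0.048 -0.553  2.073  0.776  0.423 -2.415] [0.6329 0.1502 0.2099] [ 0.684  0.028 -0.729] [ 0.164 -0.98   0.116] tilt 43.14 [-2.31  9.42 -0.31]
```

View pics/wrist14.png

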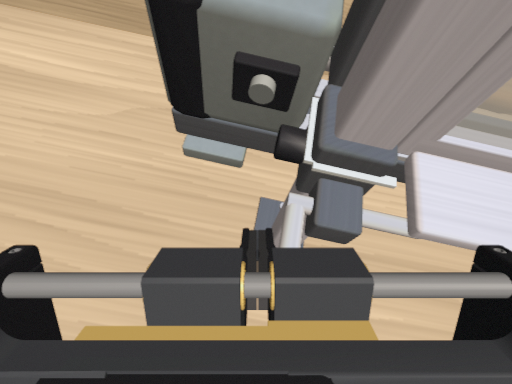

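>>> drive_tool:
  motion:
    - [0, -0.3, -0.06, 0]
    - [0, -0.8, -0.16, 0]
    - [0, -1.2, -0.24, 0]
    - [-0.8, -1.2, -0.24, 0]
    - [-2.5, -1.2, -0.24, 0]
    - [-4.5, -1.2, -0.24, 0]
    - [-7, -1.2, -0.24, 0]
    - [-8, -1.2, -0.24, 0]
    - [-8, -1.2, -0.24, 0]

```text
time: 29.62
ee_pos: [0.5782, 0.1578, 0.2706]
eef_rot: [0.914, 0.05, -0.393, 0.086]
ft_force: [0.4, 0.5, -0.1]
width: 0.0003
```

```bash
python3 st.py;python3 - <<'E'
from h import *
from bench import r
for n in ("wrist","top","scene"):
    c=r.calibration(n);im=r.camera(n);cv2.imwrite(f"pics/{n}15.png",cv2.cvtColor(im,cv2.COLOR_RGB2BGR))
zoom("pics/top15.png","pics/top15z.png",150,80,400,180,3.2)
E
```

```text
29.6167 [ 0.087 -0.156 -0.555  2.105  0.467  0.523 -2.184] [0.5782 0.1578 0.2706] [ 0.685  0.023 -0.728] [ 0.159 -0.98   0.119] tilt 43.28 [ 0.42  0.51 -0.07]
```

View pics/wrist15.png

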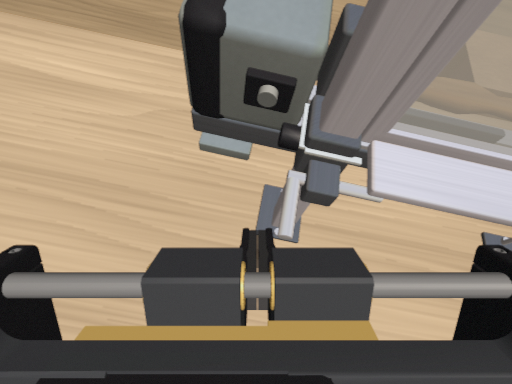

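View pics/top15z.png

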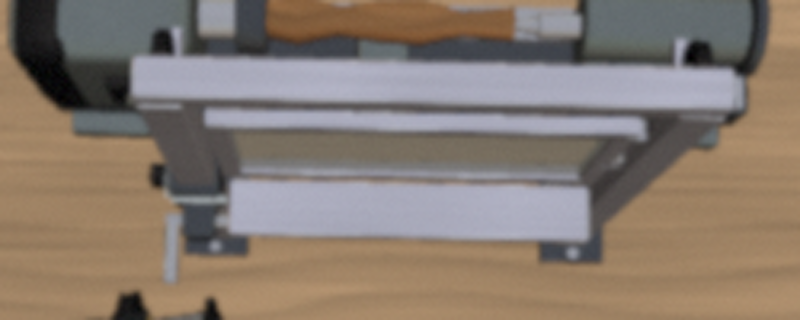

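View pics/scene15.png

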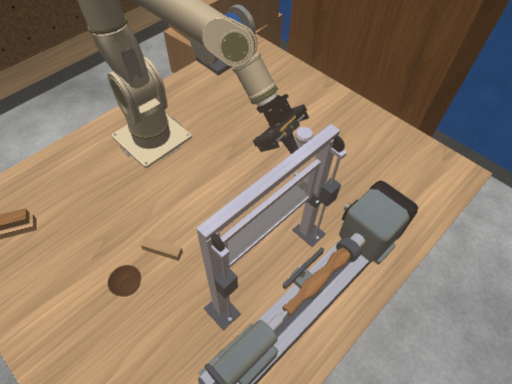

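>>> drive_tool:
  motion:
    - [-2, 0, 0, 0]
    - [-3, 0, 0, 0]
    - [-3, 0, 0, 0]
    - [-3, 0, 0, 0]

```text
time: 30.1
ee_pos: [0.5582, 0.1567, 0.2894]
eef_rot: [0.913, 0.05, -0.395, 0.086]
ft_force: [-0.2, -0.5, 0.2]
width: 0.0
```

```bash
python3 st.py;python3 - <<'E'
from h import *
from bench import r
a=cv2.imread("pics/top15.png").astype(int); b=r.camera("top")[:,:,::-1].astype(int)
print(np.abs(a-b)[80:165,215:345].mean())
print(r.close_job())
E
```

```text
30.1 [ 0.06  -0.225 -0.528  2.114  0.375  0.567 -2.109] [0.5582 0.1567 0.2894] [ 0.683  0.022 -0.73 ] [ 0.159 -0.98   0.118] tilt 43.07 [-0.2  -0.47  0.24]
1.082684766214178
the job is handed in; nothing more can be done
None
```

The shield is up and hanging on its catch, and the lock bolt is fully home beneath the ledge. I handed the job in at 30.1 s.

**What I did**
- **Tilt:** the moves only turn the tool about its own axis. I got the roughly 45° tilt by pushing repeatedly against the edge of the arm's reach.
- **Lift:** I raised the ledge with closed fingers and felt the catch's bump. I kept going until the rubber buffer pushed back at about 10 N, then lowered. The force fell to zero and the shield stayed up.
- **Bolt:** I pushed the knob inwards until it met its solid stop. At 9 N it moved only 0.3 mm further.

**Last checks**
- **Pictures:** the shield is still raised and unchanged between the last two top pictures. The knob has moved about 35 mm, to the clamp block. The tin, blank and bowl look to be where they started.
- **Robot:** it touches nothing, and the force reading is about 0.

**Points that were close or disagreed**
- **Force on the shield:** while shifting the contact point, the force peaked at about 17 N and then about 20.0 N, mostly horizontal. Readings come only at the end of each call, so it may have gone just over your 20 N limit for a moment.
- **Joint 7 range:** it read -2.602 rad once, against its limit of -2.6, before I twisted it back.
- **Mark height:** my picture estimates ranged from about 0.231 to 0.244 m, so I relied on the felt catch and buffer instead.

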